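# Stack the massage stones on the turntable

### The job

Build the recovery-corner stone stack on the turntable: slide the big stone, which is too broad to grip, along the turntable to its middle, then put the middle-sized stone on the big one's worn flat, and after that the small stone on the middle one's flat. Set each one down gently, in a pose where it lies level and stands by itself, and leave the bottle, jar, mouthguard case and dumbbell standing where they are.

Things in the scene. Friction and masses are not known exactly. Their poses are not given: they have to be found in the camera images.
- turntable_middle (a point): The middle of the round white plastic turntable, on its flat top, 26 mm above the island. The turntable is 390 mm across; a grey dot 26 mm wide marks the middle, and a lip 4 mm wide and 6 mm high runs round the rim. It turns on a stiff bearing (about 0.12 N m) and stays put under a push aimed at its middle.
- big_stone: The big dark basalt stone, an uneven oval 134 x 100 mm and 40 mm high, about 0.85 kg, lying on the robot's side of the turntable. Too broad to grip flat; it slides when pushed (about 4 to 7 N). Origin: centre of its oval, at the bottom; x along its length, y across, z up. The sides are steep from 10 to 25 mm above the bottom.
- big_stone_flat (a point): Centre of the worn, lighter grey flat on top of the big stone, 39 mm above its bottom and 10 mm off the oval's centre. The flat is an oval 84 x 52 mm; x along the flat's length (turned 20 deg anticlockwise from the stone's length), z square to the flat, which is 2 deg off level. Outside the flat the stone falls away.
- middle_stone: The middle-sized dark basalt stone, an uneven oval 100 x 58 mm and 34 mm high, about 0.36 kg, lying right way up on the island to the left or right of the turntable. Origin: centre of its oval, at the bottom, close under its centre of mass; x along its length, z up. It rests on four low bumps about 56 x 28 mm apart (along x, across), so all four must land on a flat. Gripped across its width, 58 mm, where the sides are steep, 10 to 20 mm above the bottom.
- middle_stone_flat (a point): Centre of the worn, lighter grey flat on top of the middle stone, 33 mm above its bottom and 5 mm off the oval's centre. The flat is an oval 62 x 38 mm; x along the flat's length (turned 11 deg clockwise from the stone's length), z square to the flat, which is 2 deg off level. Outside the flat the stone falls away.
- small_stone: The small dark basalt stone, an uneven oval 78 x 48 mm and 28 mm high with a domed top, about 0.17 kg, lying right way up on the island on the other side of the turntable. Origin: centre of its oval, at the bottom, close under its centre of mass; x along its length, z up. It rests on three low bumps, a triangle 40 mm long (along x) and 22 mm wide. Gripped across its width, 48 mm, where the sides are steep, 8 to 16 mm above the bottom.
- steel_bottle: Stainless steel bottle, 68 mm across, 200 mm tall, loose on the far part of the turntable. Origin: centre of its bottom.
- glass_jar: Glass jar with a steel lid, 76 mm across, 105 mm tall, loose on the far part of the turntable. Origin: centre of its bottom.
- mouthguard_case: Teal mouthguard case, 82 x 80 mm, 30 mm high, loose at the turntable's left side. Origin: centre of its bottom.
- mini_dumbbell: Cast iron mini dumbbell with six-sided heads, 128 mm long, 55 mm wide, 48 mm high, loose at the turntable's right side. Origin: under its middle, at the bottom; x along its length.

How it is judged:
By the outcome, as a careful person would: the job done as asked, in the order asked, and still so for the second after the job is handed in, with the robot touching nothing.
It also fails if it takes over 72 s, if anything falls off the work surface, if the arm or the gripper's body presses on something with over 40 N, if the wrist force passes 120 N, or if a joint passes its speed limit or range.

### The arm

A 6-joint arm with a two-finger parallel gripper is mounted at the origin on the work surface. World frame = base frame: x ahead of the robot, y to its left, z up, the work surface at z = 0. Lengths are in m, angles in rad, forces in N, time in s.
With the tool pointing down it reaches from about 0.3 to 0.875 m from the base axis. Payload 6.4 kg.
Tool frame: the origin (TCP) lies on the centre line of the jaws, within the pads' length; the fingertips stand manip.tip_extent ahead of it and the grasp point (between the pads) is the TCP (manip.tip_extent is the distance from the TCP to the fingertips, in m); z points along the fingers, x is the direction in which the jaws open and shut, and the axes are right-handed (so a half turn about z gives the same grasp; the last joint's range is limited). The gripper opens to 85 mm and grips with 20 to 120 N. Pads are 22 mm wide; open, the fingers measure 114 mm over their backs; the gripper's body (76 mm by 85 mm) begins 54 mm behind the grasp point. The pads swing forward as they close: fully open they stand 13 mm farther back than shut.
Start: joints at [0.955, 0.181, 1.607, -0, 1.354, -0.206], TCP at [0.229, 0.527, 0.223] pointing down, gripper open.
Joint ranges: [-2.99, 2.99], [-0.89, 2.07], [0.3, 2.58], [-1.14, 4.28], [0, 2.63], [-3.12, 3.12]. Speed limits (rad/s): [2.57, 2.57, 3.01, 3.14, 3.14, 3.14].

### API

Orientations are given as a unit quaternion [w, x, y, z].
In Python, from rig import manip gives the robot as it stands. The module is installed in compiled form; this text tells all that it offers.
- The arm moves only by the shell command python3 -m inch 'ROWS'. ROWS is JSON, a list of rows, each an object of numbers: "x", "y", "z": the shift along the world's x, y, z in units of 30 mm (1.0 is 30 mm); "roll": the turn about the world's z in units of 5 degrees (1.0 is 5 degrees); "grip": the opening, from -1 (shut) to 1 (fully open). A call has 1 to 8 rows; each row shifts and turns the commanded pose from where the row before left it; what a row does not reach is not made up. A row lasts 1/12 s, in which the tool goes at most 41.7 mm and 7.16 degrees, less where a joint would pass 70% of its speed; a pose out of reach is approached as far as the arm can. A call is refused whole if a number of a shift passes 1 or a number of a turn 1, either way. A call with a gripper value outside its range is refused whole. The fingers move at their own pace and stop on an object; the grip force is fixed at half the most. Time passes only in rows, so rows that do not move let the fingers close. It gives the time, the measured TCP pose, the force and the opening at its end, in the units of the state.
- manip.state(): the state, without advancing time (a new reading comes with each control period).
- manip.capture(name): name is "scene" or "top"; returns the picture (400x640x3 uint8, red, green, blue); there is no depth.
- manip.camera_model(name): a dict with "K" (3x3 intrinsics, pixels), "k1" (the pictures are not rectified: a ray, as slopes to the right and down, at radius r is drawn at 1 + k1 r^2 times it, then the intrinsics apply), "pose" (4x4, takes a point from camera to world coordinates). Camera axes: x right, y down, z forward; pixel columns grow to the right and rows downward; lengths in m; the calibration is good to about 2 mm. A picture is of the moment at which its call begins. camera_model takes no time and is no camera call.
- manip.hand_in(): hands the job in, once; it reports no verdict.
The state is a dict: "time": time; "joints": joint angles; "qvel": joint speeds; "tau": joint torques, N m; "ee_pos": TCP position; "ee_rot": TCP orientation; "force": force on the tool from outside, world axes, zero at the start; "ft_torque": the same for the moment, N m; "width": finger opening in m.
Only numpy, scipy, OpenCV 4.12 (cv2) and the standard library are available. Lean on these libraries where they do the work, as an engineer would, in place of code of your own. Each camera call takes 0.05 s, during which the arm holds its last target.

## Working session

There is one attempt and no reset: what is moved stays moved. The work goes in short steps, Python scripts to look and compute and a shell command to move; the robot and the scene stay as the last step left them, time stands still between calls to the robot, and variables do not carry over. Pictures are saved under pics/ and viewed, and the job is handed in when it is done.

```bash
mkdir -p pics; cat > h.py <<'E'
import numpy as np, cv2
from rig import manip
def cap(n,f):
    im=manip.capture(n); cv2.imwrite('pics/'+f,cv2.cvtColor(im,cv2.COLOR_RGB2BGR)); return im
def ray(n,u,v):
    m=manip.camera_model(n);K=np.array(m['K']);T=np.array(m['pose']);k=m['k1']
    d=np.array([(u-K[0,2])/K[0,0],(v-K[1,2])/K[1,1]]);s=d.copy()
    for _ in range(30): s=d/(1+k*(s@s))
    return T[:3,3],T[:3,:3]@np.array([s[0],s[1],1])
def pt(n,u,v,z):
    o,d=ray(n,u,v); return o+d*(z-o[2])/d[2]
def proj(n,p):
    m=manip.camera_model(n);K=np.array(m['K']);T=np.array(m['pose']);k=m['k1']
    c=T[:3,:3].T@(np.array(p)-T[:3,3]);s=c[:2]/c[2];s=s*(1+k*(s@s));return K[0,0]*s[0]+K[0,2],K[1,1]*s[1]+K[1,2]
E
python3 - <<'E'
from h import *
cap('scene','s0.png');cap('top','t0.png')
for n in('scene','top'):
    m=manip.camera_model(n);print(n,np.round(m['pose'],3).tolist(),np.round(m['K'],1).tolist(),m['k1'])
print(manip.tip_extent,manip.state())
E
```

```text
scene [[-0.332, 0.795, -0.508, 1.187], [0.943, 0.271, -0.192, 0.223], [-0.015, -0.543, -0.84, 1.05], [0.0, 0.0, 0.0, 1.0]] [[479.1, 0.0, 314.3], [0.0, 479.1, 203.6], [0.0, 0.0, 1.0]] -0.1323020970885318
top [[0.005, -0.987, 0.162, 0.364], [-1.0, -0.004, 0.005, -0.013], [-0.005, -0.162, -0.987, 1.368], [0.0, 0.0, 0.0, 1.0]] [[491.3, 0.0, 320.0], [0.0, 491.3, 200.9], [0.0, 0.0, 1.0]] 0.04855322414702118
0.019 {'time': 0.1, 'joints': array([ 9.54722187e-01,  1.81463512e-01,  1.60788881e+00, -3.70901689e-05,
        1.35381170e+00, -2.06330927e-01]), 'qvel': array([-7.57473025e-04, -9.67351481e-04, -1.59721259e-03,  2.95532832e-04,
       -1.04374470e-05, -3.24825059e-03]), 'tau': array([ 1.04287290e-03, -4.45874012e+01, -3.52236915e+01, -2.62119383e-04,
        3.96974749e-03,  2.26174586e-05]), 'ee_pos': array([0.22877798, 0.52697701, 0.22208536]), 'ee_rot': array([ 3.04040611e-04,  8.36171512e-01,  5.48467487e-01, -7.24698121e-04]), 'force': array([ 0.36452742, -0.20896516, -0.73119164]), 'ft_torque': array([-0.01824681,  0.00940869,  0.00759774]), 'width': 0.08529271566138154}
```

View pics/t0.png

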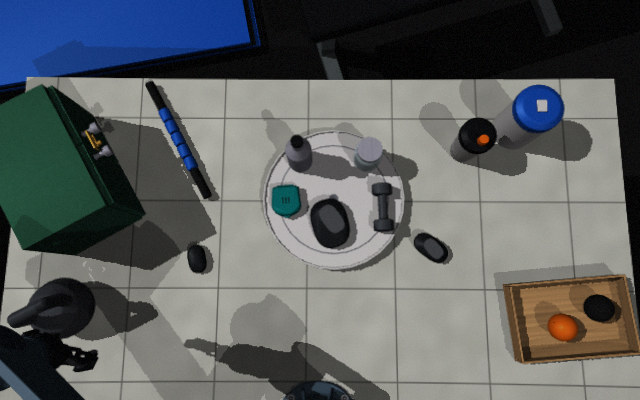

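View pics/s0.png

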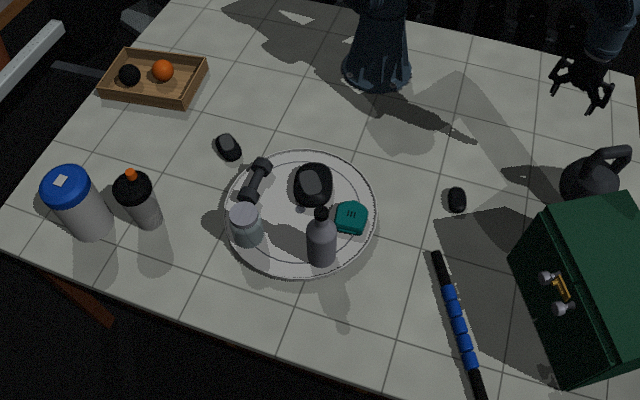

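```bash
python3 - <<'E'
import cv2,numpy as np
t=cv2.imread('pics/t0.png');s=cv2.imread('pics/s0.png')
def c(im,x,y,w,h,k,f):
    z=cv2.resize(im[y:y+h,x:x+w],None,fx=k,fy=k,interpolation=cv2.INTER_CUBIC);return np.clip(z.astype(float)*1.6,0,255).astype(np.uint8)
cv2.imwrite('pics/t0a.png',c(t,255,125,155,150,4,0)) if 1 else 0
cv2.imwrite('pics/t0b.png',np.hstack([c(t,170,230,60,60,6,0),c(t,400,220,60,60,6,0)]))
cv2.imwrite('pics/s0a.png',c(s,215,145,170,140,4,0))
cv2.imwrite('pics/s0b.png',np.hstack([c(s,430,170,60,60,6,0),c(s,200,120,60,60,6,0)]))
E
```

```text
(no output)
```

View pics/t0a.png

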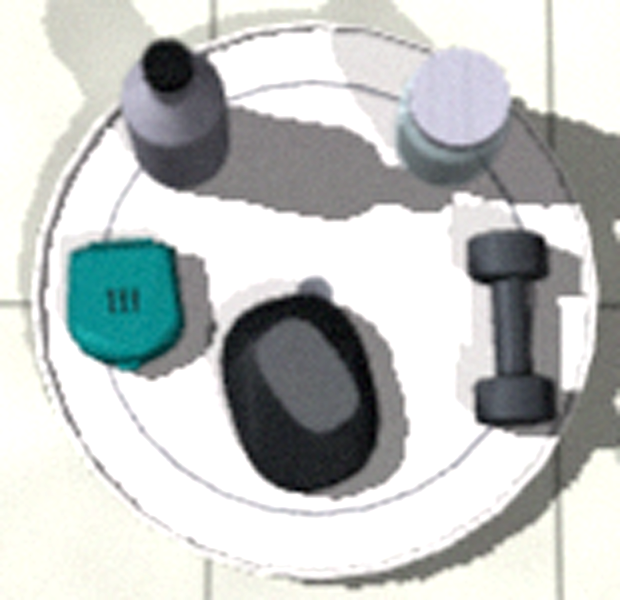

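View pics/t0b.png

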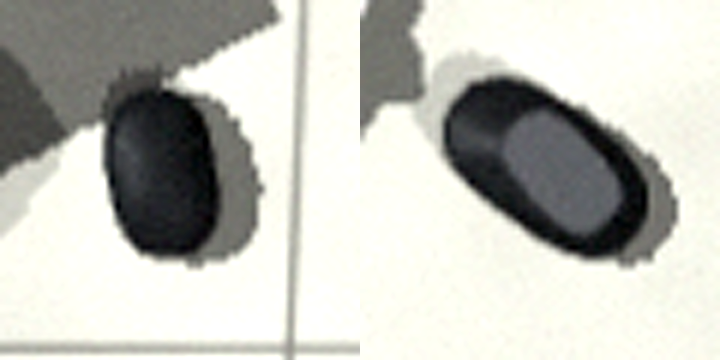

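View pics/s0a.png

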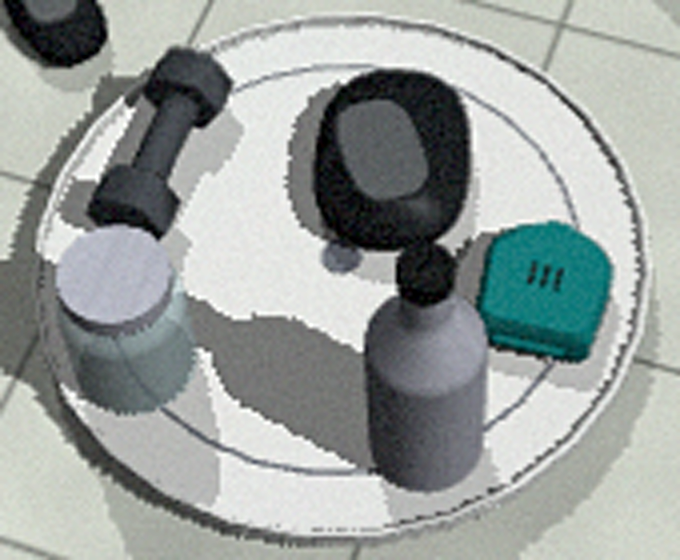

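View pics/s0b.png

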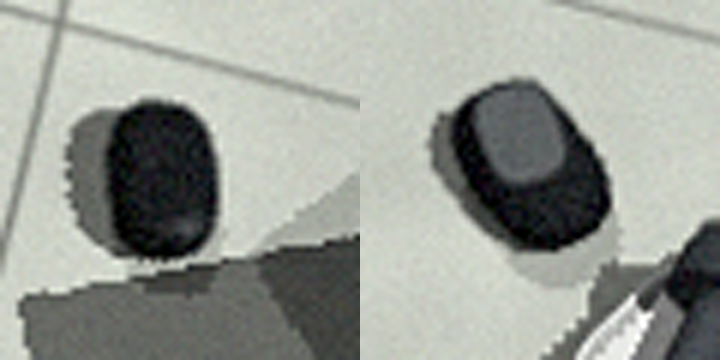

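```bash
cat >> h.py <<'E'
def mask(n,im,box,lo,hi,satmax=999):
    x,y,w,h=box; g=cv2.GaussianBlur(im,(3,3),0).astype(float)
    V=g.mean(2); m=((V>=lo)&(V<hi)); b=np.zeros_like(m); b[y:y+h,x:x+w]=1
    m=(m&b).astype(np.uint8)
    m=cv2.morphologyEx(m,cv2.MORPH_OPEN,np.ones((3,3),np.uint8))
    k,l,st,c=cv2.connectedComponentsWithStats(m)
    i=1+np.argmax(st[1:,4]); return (l==i).astype(np.uint8)
def shape(n,m,z):
    cs,_=cv2.findContours(m,cv2.RETR_EXTERNAL,cv2.CHAIN_APPROX_NONE)
    c=max(cs,key=cv2.contourArea)[:,0,:]
    P=np.array([pt(n,u,v,z)[:2] for u,v in c])*1000
    M=cv2.moments(P.astype(np.float32).reshape(-1,1,2))
    cx,cy=M['m10']/M['m00'],M['m01']/M['m00']
    a=.5*np.arctan2(2*M['mu11'],M['mu20']-M['mu02'])
    d=np.array([np.cos(a),np.sin(a)]);e=np.array([-d[1],d[0]])
    return np.round([cx,cy,np.degrees(a),np.ptp(P@d),np.ptp(P@e)],1)
E
python3 - <<'E'
from h import *
t=cv2.imread('pics/t0.png');s=cv2.imread('pics/s0.png')
for y in (205,215,222,230): print(y,t[y,300:360:2].mean(1).astype(int))
print(t[262-4,180:215].mean(1).astype(int)); print(t[250,410:455].mean(1).astype(int))
print(s[185,285:340].mean(1).astype(int));print(s[148,205:250].mean(1).astype(int));print(s[200,435:480].mean(1).astype(int))
E
```

```text
205 [ 26  83  85  85  77 147 132  20  13  13  10  19  28  52  58  48  31  13
  15   9  11  41  82 106 154 177 178 178 177 176]
215 [ 85  82 168 163 147  52  21  30  35  36  64  66  65  65  65  62  63  64
  64  65  46  17  10  14  84  84  84 178 178 177]
222 [180 181 179 179 166 115  20  20  32  29  24  33  61  64  68  63  65  64
  66  65  59  62  29   6  26  87  84  85 180 177]
230 [180 179 179 178 179 182 123  21  26  32  22  21  21  19  28  59  61  66
  63  62  46  22  19  16   8  64  85  86  87 179]
[159 159 159 158 160 160 158  90  21  31  37  41  42  35  31  29  23  22
  19  16  14   8   5  10   4   6  63  71  70  70  71  71  73 144 156]
[158 156 158 158 157 161 148 102  17  14  17  18  20  23  19  21  41  56
  62  65  62  64  60  61  59  64  61  67  62  61  64  61  59  25   4   9
   9  27  70  70  69  73 154 157 153]
[148 139  75  77  72  75  72  69  37   4  10  24   9   5   6  19  49  57
  56  59  54  57  62  59  56  59  58  55  59  57  53  60  58  56  54  57
  47  15  21  21  16  17  23  19  19  16  17  62 122 144 144 146 141 138
 140]
[121 118 122 119 122 122 118  84  56  60  62  49   8   8   3  16  17  36
  58  64  60  62  64  68  63  62  57  38  28  17  21  21  18  27   6  42
 121 126 124 125 126 124 127 126 126]
[128 128 124 125 124 127 105  58  60  61  65  64  52  17   2   1  21  21
  13  20  16  16  18  20  14  20  14  17  12  21  14  76 131 125 127 128
 128 128 129 127 126 127 125 126 125]
```

```bash
cat >> h.py <<'E'
def stone(n,im,box,K=3):
    x,y,w,h=box; g=im[y:y+h,x:x+w]
    g=cv2.resize(cv2.GaussianBlur(g,(3,3),0),None,fx=4,fy=4,interpolation=cv2.INTER_CUBIC).astype(float).mean(2)
    m=(g<48).astype(np.uint8)
    m=cv2.morphologyEx(m,cv2.MORPH_OPEN,np.ones((7,7),np.uint8))
    k,l,st,c=cv2.connectedComponentsWithStats(m); m=(l==1+np.argmax(st[1:,4])).astype(np.uint8)
    cs,_=cv2.findContours(m,cv2.RETR_EXTERNAL,cv2.CHAIN_APPROX_NONE); o=max(cs,key=cv2.contourArea)
    f=np.zeros_like(m); cv2.drawContours(f,[o],-1,1,-1); f=cv2.erode(f,np.ones((5,5),np.uint8)); hole=f&(g>=44).astype(np.uint8)
    hole=cv2.morphologyEx(hole,cv2.MORPH_OPEN,np.ones((9,9),np.uint8))
    cs,_=cv2.findContours(hole,cv2.RETR_EXTERNAL,cv2.CHAIN_APPROX_NONE); q=max(cs,key=cv2.contourArea) if cs else None
    tr=lambda c: None if c is None else (c[:,0,:]+.5)/4-.5+np.array([x,y])
    return tr(o),tr(q)
def shp(n,c,z):
    P=np.array([pt(n,u,v,z)[:2] for u,v in c])*1000
    M=cv2.moments(P.astype(np.float32).reshape(-1,1,2))
    cx,cy=M['m10']/M['m00'],M['m01']/M['m00']
    a=.5*np.arctan2(2*M['mu11'],M['mu20']-M['mu02'])
    d=np.array([np.cos(a),np.sin(a)]);e=np.array([-d[1],d[0]])
    return np.round([cx,cy,np.degrees(a),np.ptp(P@d),np.ptp(P@e)],1)
def tri(a,b):
    (o1,d1),(o2,d2)=ray('top',*a),ray('scene',*b)
    s=np.linalg.lstsq(np.c_[d1,-d2],o2-o1,rcond=None)[0]
    p,q=o1+s[0]*d1,o2+s[1]*d2; return np.round((p+q)/2*1000,1),np.round(np.linalg.norm(p-q)*1000,1)
def cen(c):
    M=cv2.moments(c.astype(np.float32).reshape(-1,1,2));return M['m10']/M['m00'],M['m01']/M['m00']
E
python3 - <<'E'
from h import *
t=cv2.imread('pics/t0.png');s=cv2.imread('pics/s0.png')
B={'big':((305,190,50,65),(285,155,55,55),26,65,18),'mid':((405,225,55,45),(205,125,45,42),0,33,15),'small':((180,236,40,45),(438,178,40,42),0,None,12)}
for k,(bt,bs,z0,zf,zm) in B.items():
    r={}
    for n,im,b in(('top',t,bt),('scene',s,bs)):
        o,q=stone(n,im,b); r[n]=(o,q)
        print(k,n,'outline',shp(n,o,(z0+zm)/1000),'flat',None if q is None or zf is None else shp(n,q,zf/1000))
    if zf: print('  tri flat',tri(cen(r['top'][1]),cen(r['scene'][1])))
    print('  tri outl',tri(cen(r['top'][0]),cen(r['scene'][0])))
print('dot',pt('top',333.7,197.5,.026),pt('scene',300.3,209.3,.026))
# turntable outer rim: bright region
E
```

```text
big top outline [522.2 -33.   14.4 132.6  98.2] flat [530.7 -35.3  36.9  78.9  49.1]
big scene outline [525.8 -31.4  17.5 146.3  99.5] flat [532.3 -35.2  37.1  76.2  48.3]
  tri flat (array([530.9, -35.5,  62.1]), np.float64(0.2))
  tri outl (array([522.6, -33. ,  35.3]), np.float64(0.5))
mid top outline [ 458.3 -309.6   54.9   99.7   57.6] flat [ 455.1 -310.6   43.1   57.3   35.5]
mid scene outline [ 472.7 -301.7   68.9  103.4   69.2] flat NoneTraceback (most recent call last):
  File "<stdin>", line 9, in <module>
  File "h.py", line 55, in cen
    M=cv2.moments(c.astype(np.float32).reshape(-1,1,2));return M['m10']/M['m00'],M['m01']/M['m00']
                  ^^^^^^^^
AttributeError: 'NoneType' object has no attribute 'astype'
```

```bash
python3 - <<'E'
from h import *
t=cv2.imread('pics/t0.png');s=cv2.imread('pics/s0.png')
o,q=stone('top',t,(180,236,40,45));o2,_=stone('scene',s,(438,178,40,42))
print(shp('top',o,.012),shp('scene',o2,.012),tri(cen(o),cen(o2)))
print(shp('top',o,.010))
print('dot',pt('top',333.7,197.5,.026),pt('scene',300.3,209.3,.026))
# rim: ellipse fit on outer edge points of bright disc, picked at crop positions in t0a (4x)
for n,im,c0 in(('top',t,(334.,200.)),('scene',s,(301.,213.))):
    g=cv2.cvtColor(im,cv2.COLOR_BGR2GRAY).astype(float)
    # rays: predicted rim circle at z .032 r .193; look for strongest gradient dark line
    cx=np.array([.553,-.032]) 
    for it in range(3):
        P=[]
        for a in np.radians(np.arange(0,360,3)):
            rs=np.arange(.180,.206,.0005);v=[]
            for r in rs:
                u,w=proj(n,[cx[0]+r*np.cos(a),cx[1]+r*np.sin(a),.026]);v.append(cv2.getRectSubPix(g.astype(np.float32),(1,1),(u,w))[0,0])
            v=np.array(v);gr=np.diff(v); i=np.argmin(gr)
            if gr[i]<-4: P.append(cx+rs[i]*np.array([np.cos(a),np.sin(a)]))
        P=np.array(P);ok=np.ones(len(P),bool)
        for _ in range(5):
            A=np.c_[2*P,np.ones(len(P))];x=np.linalg.lstsq(A[ok],(P**2).sum(1)[ok],rcond=None)[0]
            r=np.sqrt(x[2]+x[:2]@x[:2]);e=np.abs(np.linalg.norm(P-x[:2],axis=1)-r);ok=e<max(.002,np.median(e)*1.5)
        cx=x[:2]
    print(n,cx,r,ok.sum(),len(ok))
E
```

```text
Traceback (most recent call last):
  File "h.py", line 44, in shp
    P=np.array([pt(n,u,v,z)[:2] for u,v in c])*1000
                ~~^^^^^^^^^
  File "h.py", line 11, in pt
    o,d=ray(n,u,v); return o+d*(z-o[2])/d[2]
        ~~~^^^^^^^
  File "h.py", line 6, in ray
    m=manip.camera_model(n);K=np.array(m['K']);T=np.array(m['pose']);k=m['k1']
ValueError: time passes only in moves, steps and waits
```

```bash
cat > fix.py <<'E'
import re
x=open('h.py').read()
x=x.replace("m=manip.camera_model(n)","m=CM(n)")
x=x.replace("def cap(","_c={}\ndef CM(n):\n    import os,pickle\n    if n not in _c:\n        f='cm_'+n+'.pkl'\n        if not os.path.exists(f): pickle.dump(dict(manip.camera_model(n)),open(f,'wb'))\n        _c[n]=pickle.load(open(f,'rb'))\n    return _c[n]\ndef cap(",1)
open('h.py','w').write(x)
E
python3 fix.py; cat > a.py <<'E'
from h import *
CM('top');CM('scene')
t=cv2.imread('pics/t0.png');s=cv2.imread('pics/s0.png')
o,q=stone('top',t,(180,236,40,45));o2,_=stone('scene',s,(438,178,40,42))
print(shp('top',o,.012),shp('scene',o2,.012),tri(cen(o),cen(o2)))
print('dot',pt('top',333.7,197.5,.026),pt('scene',300.3,209.3,.026))
def rim(n,im,cx):
    g=cv2.cvtColor(im,cv2.COLOR_BGR2GRAY).astype(np.float32)
    for it in range(3):
        P=[]
        for a in np.radians(np.arange(0,360,3)):
            rs=np.arange(.180,.206,.0005);v=[]
            for r in rs:
                u,w=proj(n,[cx[0]+r*np.cos(a),cx[1]+r*np.sin(a),.032]);v.append(cv2.getRectSubPix(g,(1,1),(u,w))[0,0])
            gr=np.diff(np.array(v)); i=np.argmin(gr)
            if gr[i]<-4: P.append(cx+rs[i]*np.array([np.cos(a),np.sin(a)]))
        P=np.array(P);ok=np.ones(len(P),bool)
        for _ in range(5):
            A=np.c_[2*P,np.ones(len(P))];x=np.linalg.lstsq(A[ok],(P**2).sum(1)[ok],rcond=None)[0]
            r=np.sqrt(x[2]+x[:2]@x[:2]);e=np.abs(np.linalg.norm(P-x[:2],axis=1)-r);ok=e<max(.002,np.median(e)*1.5)
        cx=x[:2]
    print(n,cx,r,ok.sum(),len(ok))
rim('top',t,np.array([.57,-.035]));rim('scene',s,np.array([.57,-.035]))
E
python3 a.py
```

```text
[428.  331.6  17.9  85.5  49.5] [427.6 331.1   7.9  81.7  49.6] (array([427.9, 331.5,  11.4]), np.float64(0.4))
dot [ 0.59392402 -0.04323945  0.026     ] [ 0.5947781  -0.03961895  0.026     ]
top [ 0.58983701 -0.04630679] 0.189394570037797 77 93
scene [ 0.59693419 -0.04506277] 0.1898263219778251 82 105
```

```bash
python3 - <<'E'
from h import *
t=cv2.imread('pics/t0.png');s=cv2.imread('pics/s0.png')
for n,im,(x,y,w,h) in(('scene',s,(290,200,20,16)),('top',t,(322,190,20,14))):
    g=im[y:y+h,x:x+w].mean(2).astype(int); print(n); print(g)
# small: stricter threshold
import h
g=cv2.resize(t[230:285,175:225],None,fx=4,fy=4,interpolation=cv2.INTER_CUBIC).mean(2)
for th in(28,36,44):
    m=cv2.morphologyEx((cv2.GaussianBlur(g,(5,5),0)<th).astype(np.uint8),cv2.MORPH_OPEN,np.ones((21,21),np.uint8))
    c=max(cv2.findContours(m,0,1)[0],key=cv2.contourArea)
    c=(c[:,0,:]+.5)/4-.5+np.array([175,230]); print(th,shp('top',c,.012))
E
```

```text
scene
[[ 71  74  75  73  72  43  17   3   5   2  10   1  20  16   3  18  11  12
   26  12]
 [ 65  66  71  73  72  46  28   0   7   0  10  15  13   2  16  15  15  16
    6  13]
 [145 135  69  70  75  70  45  31  18   0   7  15   7   7   7   9  24  19
    6  15]
 [146 146 135  71  73  69  42  47  49   5   3   0  10   9   3  19   7   6
   12  20]
 [144 144 147 145 136  69  39  44  45  30   5  14   0   0   3   4  14   4
    5  16]
 [145 144 141 147 144 142 109  48  18  18  15  16  16   0   0   6   6   8
    9   4]
 [144 140 140 143 147 146 106  52  56  54  20  17  21  23  19   5   0   0
    1   2]
 [140 146 145 145 142 120  72  54  59  58  56  61  51  27  65  84  43  45
   47  26]
 [142 145 142 143 141 105  70  72  57  58  56  59  54  55  64  95 117 113
  118 119]
 [143 143 144 141 138 105  74  77  73  56  58  59  58  64  58  80 120 117
  119 121]
 [141 144 144 146 141 105  73  71  75  54  57  56  54  54  64 102 116 115
  114 113]
 [140 143 145 143 146 131  71  75  72  75  73  58  54  50  73 118 115 117
  113 114]
 [143 143 142 143 144 141 134  69  71  72  66  50  58  90 119 117 116 113

[... 866 characters left out ...]
 [145 147 147 146 144 144 136  98  67  67  67  66  76  82  83 101 151 178
  179 179]
 [145 146 145 125 104 101  83  58  43  44  41  41  56  67  83  94 146 178
  178 180]
 [105  93  88  67  41  33  12  13   8  21  12  14  23  36  56  88 149 177
  179 176]
 [ 44  27  15  10   9  13  13  11  13  12  11   7  12  15  20  54 115 164
  177 178]
 [ 11   9  13   9  14  13  18  10   9  10   8  15   9  13  11  20  51  99
  122 127]
 [  5  12  13  16  17  16  10  14  11  11  14  10   9  12  10  16  13  23
   52  80]
 [ 16  16  16  10  16  16   9  15  15  14  14  10  14  15  10   9  12  11
   28  54]]
28 [424.  326.1   4.6  73.4  40.1]
36 [425.  327.7   7.9  76.2  43.5]
44 [426.3 330.6  13.6  80.8  48.4]
```

```bash
R='{"x":0.35,"y":-1,"roll":0.2,"grip":0.18}'; python3 -m inch '[{"x":0.35,"y":-1,"roll":0.2,"grip":0.18},{"x":0.35,"y":-1,"roll":0.2,"grip":0.18},{"x":0.35,"y":-1,"roll":0.2,"grip":0.18},{"x":0.35,"y":-1,"roll":0.2,"grip":0.18},{"x":0.35,"y":-1,"roll":0.2,"grip":0.18},{"x":0.35,"y":-1,"roll":0.2,"grip":0.18},{"x":0.35,"y":-1,"roll":0.2,"grip":0.18},{"x":0.35,"y":-1,"roll":0.2,"grip":0.18}]'; python3 -m inch '[{"x":0.35,"y":-1,"roll":0.2,"grip":0.18},{"x":0.35,"y":-1,"roll":0.2,"grip":0.18},{"x":0.35,"y":-1,"roll":0.2,"grip":0.18},{"x":0.35,"y":-1,"roll":0.2,"grip":0.18},{"x":0.35,"y":-1,"roll":0.2,"grip":0.18},{"x":0.35,"y":-1,"roll":0.2,"grip":0.18},{"x":0.35,"y":-1,"roll":0.2,"grip":0.18},{"x":0.35,"y":-1,"roll":0.2,"grip":0.18}]'
```

```text
validation failed for argument at $[0]...
validation failed for argument at $[0]...
```

```bash
python3 -m inch '[{"x":0.35,"y":-1,"z":0,"roll":0.2,"grip":0.18},{"x":0.35,"y":-1,"z":0,"roll":0.2,"grip":0.18},{"x":0.35,"y":-1,"z":0,"roll":0.2,"grip":0.18},{"x":0.35,"y":-1,"z":0,"roll":0.2,"grip":0.18},{"x":0.35,"y":-1,"z":0,"roll":0.2,"grip":0.18},{"x":0.35,"y":-1,"z":0,"roll":0.2,"grip":0.18},{"x":0.35,"y":-1,"z":0,"roll":0.2,"grip":0.18},{"x":0.35,"y":-1,"z":0,"roll":0.2,"grip":0.18}]'
```

```text
time: 0.77
ee_pos: [0.313, 0.2859, 0.2226]
ee_rot: [-0.0, 0.796, 0.606, -0.0]
force: [0.7, 0.1, 0.3]
width: 0.0505
```

```bash
python3 -m inch '[{"x":0.35,"y":-1,"z":-0.1,"roll":0.25,"grip":0.18},{"x":0.35,"y":-1,"z":-0.1,"roll":0.25,"grip":0.18},{"x":0.35,"y":-1,"z":-0.2,"roll":0.25,"grip":0.18},{"x":0.35,"y":-1,"z":-0.2,"roll":0.25,"grip":0.18},{"x":0.35,"y":-1,"z":-0.3,"roll":0.25,"grip":0.18},{"x":0.35,"y":-1,"z":-0.3,"roll":0.25,"grip":0.18},{"x":0.35,"y":-1,"z":-0.3,"roll":0.2,"grip":0.18},{"x":0.35,"y":-1,"z":-0.3,"roll":0.1,"grip":0.18}]'
python3 -m inch '[{"x":0.35,"y":-1,"z":-0.2,"roll":0,"grip":0.18},{"x":0.35,"y":-1,"z":-0.3,"roll":0,"grip":0.18},{"x":0.17,"y":-0.26,"z":-0.7,"roll":0,"grip":0.18},{"x":0,"y":0,"z":-0.8,"roll":0,"grip":0.18},{"x":0,"y":0,"z":-0.7,"roll":0,"grip":0.18},{"x":0,"y":0,"z":-0.5,"roll":0,"grip":0.18},{"x":0,"y":0,"z":0,"roll":0,"grip":0.18}]'
```

```text
time: 1.43
ee_pos: [0.3971, 0.0459, 0.1684]
ee_rot: [0.0, 0.746, 0.666, 0.0]
force: [0.1, 0.6, 0.1]
width: 0.0503
time: 2.02
ee_pos: [0.4202, -0.0197, 0.0697]
ee_rot: [-0.003, 0.746, 0.666, -0.002]
force: [-0.4, 0.5, -0.5]
width: 0.0502
```

```bash
python3 -m inch '[{"x":0,"y":0,"z":-0.25,"roll":0,"grip":0.18},{"x":0,"y":0,"z":-0.2,"roll":0,"grip":0.18},{"x":0.2,"y":-0.05,"z":0,"roll":0,"grip":0.18},{"x":0.2,"y":-0.03,"z":0,"roll":0,"grip":0.18},{"x":0.15,"y":-0.02,"z":0,"roll":0,"grip":0.18},{"x":0,"y":0,"z":0,"roll":0,"grip":0.18}]'
python3 - <<'E'
from h import *
t=cap('top','t1.png');s=cap('scene','s1.png')
t=cv2.imread('pics/t1.png');s=cv2.imread('pics/s1.png')
f=lambda im,x,y,w,h:np.clip(cv2.resize(im[y:y+h,x:x+w],None,fx=4,fy=4,interpolation=cv2.INTER_CUBIC).astype(float)*1.6,0,255).astype(np.uint8)
cv2.imwrite('pics/c1.png',np.hstack([f(t,290,180,90,100),f(s,270,120,90,100)]))
E
```

```text
time: 2.52
ee_pos: [0.4418, -0.024, 0.0604]
ee_rot: [0.001, 0.746, 0.666, 0.001]
force: [0.5, -0.4, 0.4]
width: 0.0507
```

View pics/c1.png

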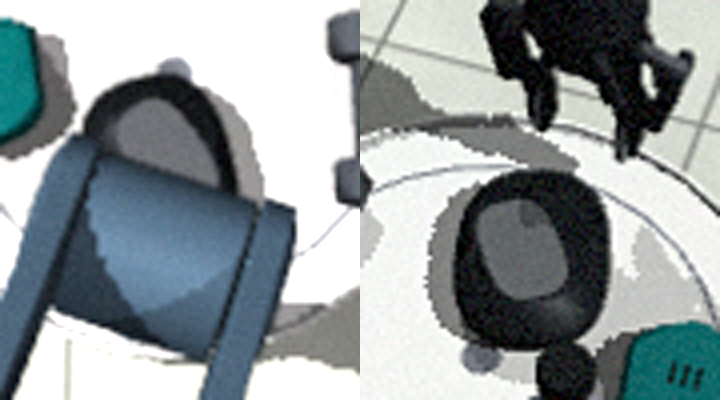

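```bash
python3 -m inch '[{"x":0.1,"y":-0.01,"z":-0.12,"roll":0,"grip":0.18},{"x":0.1,"y":-0.01,"z":0,"roll":0,"grip":0.18},{"x":0.15,"y":-0.02,"z":0,"roll":0,"grip":0.18},{"x":0.15,"y":-0.02,"z":0,"roll":0,"grip":0.18},{"x":0.15,"y":-0.02,"z":0,"roll":0,"grip":0.18},{"x":0.15,"y":-0.02,"z":0,"roll":0,"grip":0.18}]'
```

```text
time: 3.12
ee_pos: [0.4643, -0.0265, 0.0559]
ee_rot: [0.0, 0.746, 0.666, 0.0]
force: [0.0, -0.2, 0.4]
width: 0.0503
```

```bash
python3 -m inch '[{"x":0.15,"y":-0.02,"z":0,"roll":0,"grip":0.18},{"x":0.15,"y":-0.02,"z":0,"roll":0,"grip":0.18},{"x":0.15,"y":-0.02,"z":0,"roll":0,"grip":0.18},{"x":0.15,"y":-0.02,"z":0,"roll":0,"grip":0.18},{"x":0.15,"y":-0.02,"z":0,"roll":0,"grip":0.18},{"x":0.15,"y":-0.02,"z":0,"roll":0,"grip":0.18}]'
cat > look.py <<'E'
from h import *
import sys
k=sys.argv[1]
cap('scene','s%s.png'%k)
s=cv2.imread('pics/s%s.png'%k)
x,y,w,h=map(int,sys.argv[2:6])
o,q=stone('scene',s,(x,y,w,h))
print('outline',shp('scene',o,.044),'flat',shp('scene',q,.065) if q is not None else None)
z=cv2.resize(s[y-20:y+h+20,x-20:x+w+20],None,fx=4,fy=4,interpolation=cv2.INTER_CUBIC)
cv2.imwrite('pics/c%s.png'%k,np.clip(z.astype(float)*1.6,0,255).astype(np.uint8))
E
python3 look.py 2 275 158 75 80
```

```text
time: 3.62
ee_pos: [0.4911, -0.03, 0.0558]
ee_rot: [-0.0, 0.746, 0.666, -0.0]
force: [-0.2, 0.5, -0.2]
width: 0.0504
outline [524.5 -25.8  15.5 218.8 119.2] flat [532.5 -35.7  37.2  74.7  47.5]
```

View pics/c2.png

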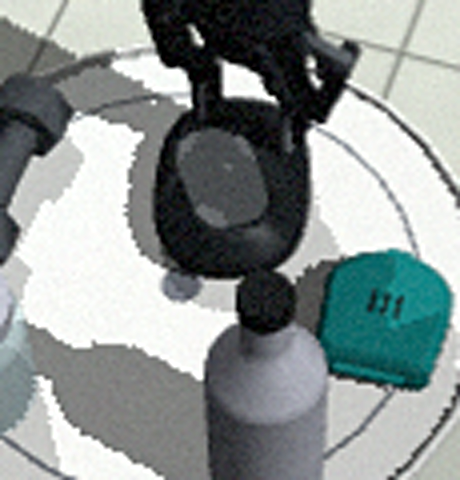

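```bash
python3 - <<'E'
from h import *
for z in(.035,.045,.06): print(z,pt('scene',306.3,167.5,z).round(3),pt('scene',327.5,175.5,z).round(3))
print([np.round(proj('scene',[.491,-.030+s*.032,.04])) for s in(-1,1)])
o=[(np.round(proj('scene',[.458,-.05,.04])))];print(o)
cap('top','t2.png');t=cv2.imread('pics/t2.png')
cv2.imwrite('pics/c2t.png',np.clip(cv2.resize(t[170:290,280:400],None,fx=5,fy=5).astype(float)*1.6,0,255))
s=cv2.imread('pics/s2.png')
cv2.imwrite('pics/c2s.png',np.clip(cv2.resize(s[100:220,270:390],None,fx=5,fy=5,interpolation=2).astype(float)*2.5,0,255))
E
```

```text
0.035 [ 0.472 -0.068  0.035] [ 0.479 -0.006  0.035]
0.045 [ 0.479 -0.065  0.045] [ 0.486 -0.004  0.045]
0.06 [ 0.489 -0.061  0.06 ] [ 0.496 -0.001  0.06 ]
[array([306., 172.]), array([329., 179.])]
[array([314., 164.])][ WARN:0@0.880] global loadsave.cpp:1063 imwrite_ Unsupported depth image for selected encoder is fallbacked to CV_8U.
```

View pics/c2s.png

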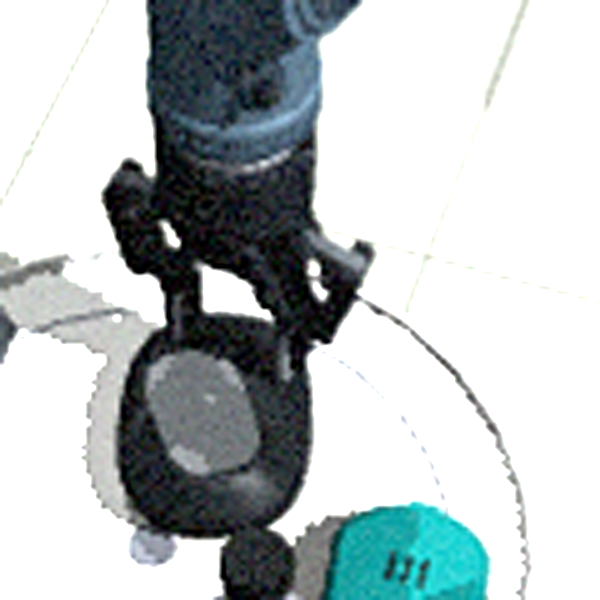

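View pics/c2t.png

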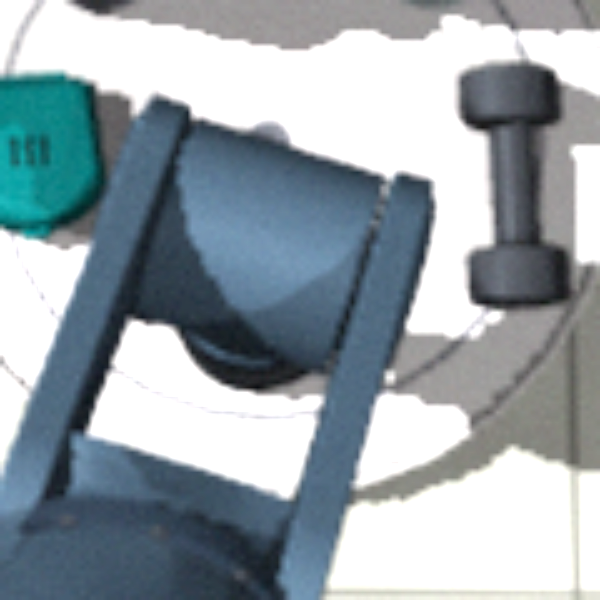

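```bash
python3 - <<'E'
from h import *
for z in(.035,.045,.055,.065): print(z,((pt('scene',315,151.5,z)+pt('scene',335,159,z))/2).round(3),((pt('scene',306.3,167.5,z)+pt('scene',327.5,175.5,z))/2).round(3))
s=cv2.imread('pics/s1.png')
cv2.imwrite('pics/c1s.png',np.clip(cv2.resize(s[100:220,270:390],None,fx=5,fy=5,interpolation=2).astype(float)*2.5,0,255).astype(np.uint8))
E
```

```text
0.035 [ 0.416 -0.034  0.035] [ 0.475 -0.037  0.035]
0.045 [ 0.424 -0.032  0.045] [ 0.482 -0.034  0.045]
0.055 [ 0.432 -0.029  0.055] [ 0.489 -0.032  0.055]
0.065 [ 0.439 -0.027  0.065] [ 0.496 -0.029  0.065]
```

View pics/c1s.png

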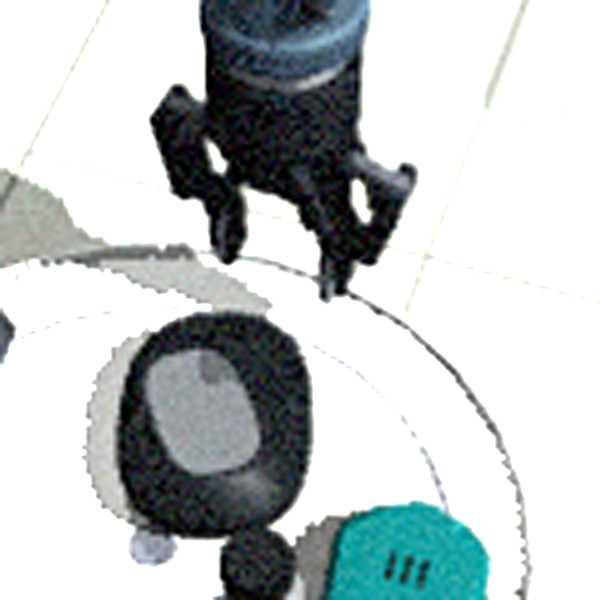

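```bash
python3 - <<'E'
from h import *
print(manip.tip_extent, manip.state()['force'],manip.state()['ee_pos'],manip.state()['width'],manip.state()['joints'])
E
python3 -m inch '[{"x":0,"y":0,"z":0.5,"roll":0,"grip":0.18},{"x":-1,"y":0.1,"z":0,"roll":0,"grip":0.18},{"x":-1,"y":0.1,"z":0,"roll":0,"grip":0.18},{"x":-0.4,"y":0.05,"z":-0.5,"roll":0,"grip":0.18},{"x":0,"y":0,"z":-0.3,"roll":0,"grip":0.18},{"x":0,"y":0,"z":0,"roll":0,"grip":0.18}]'
python3 look.py 3 275 158 75 60
```

```text
0.019 [ 0.06667073  0.6200015  -0.14952848] [ 0.4915158  -0.0302053   0.05591546] 0.05048453432593137 [-3.02954175e-01  2.25477036e-01  1.93531805e+00  3.55060395e-05
  9.80113801e-01 -1.76060128e+00]
time: 4.22
ee_pos: [0.4173, -0.0221, 0.0454]
ee_rot: [-0.001, 0.746, 0.666, -0.001]
force: [0.6, -0.7, 0.2]
width: 0.0508
outline [530.2 -28.2  23.7 173.1 102.1] flat [532.1 -35.2  37.3  76.7  48.8]
```

View pics/c3.png

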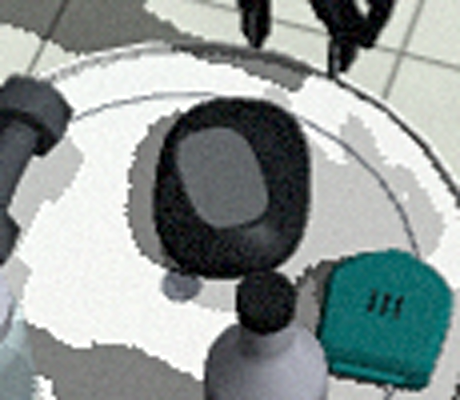

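```bash
python3 -m inch '[{"x":0.5,"y":-0.05,"z":0,"roll":0,"grip":0.18},{"x":0,"y":0,"z":-0.1,"roll":0,"grip":0.18},{"x":0,"y":0,"z":-0.1,"roll":0,"grip":0.18},{"x":0,"y":0,"z":0,"roll":0,"grip":0.18}]'
python3 - <<'E'
from h import *
for z in(.025,.035,.045,.055): print(z,((pt('scene',318.8,149.3,z)+pt('scene',340,156.8,z))/2).round(3))
E
python3 look.py 4 275 158 75 60
```

```text
time: 4.6
ee_pos: [0.4335, -0.0239, 0.0402]
ee_rot: [-0.001, 0.746, 0.666, -0.0]
force: [-0.2, 0.5, -0.1]
width: 0.0506
0.025 [ 0.398 -0.028  0.025]
0.035 [ 0.405 -0.025  0.035]
0.045 [ 0.413 -0.023  0.045]
0.055 [ 0.421 -0.021  0.055]
outline [530.  -28.2  23.6 173.2 101.4] flat [532.4 -35.1  37.8  76.7  49.3]
```

View pics/c4.png

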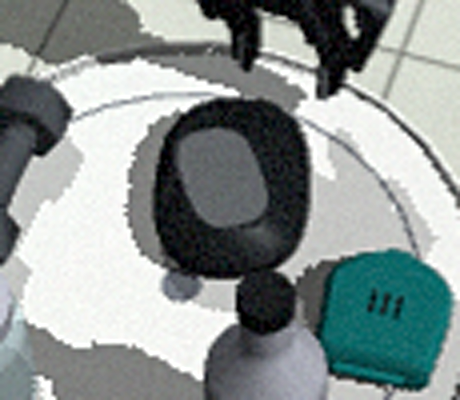

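```bash
python3 -m inch '[{"x":0,"y":0,"z":-0.1,"roll":0,"grip":0.18},{"x":0,"y":0,"z":-0.1,"roll":0,"grip":0.18},{"x":0,"y":0,"z":0,"roll":0,"grip":0.18}]'
```

```text
time: 4.9
ee_pos: [0.433, -0.0238, 0.0342]
ee_rot: [-0.0, 0.746, 0.666, -0.0]
force: [0.7, -0.3, -0.7]
width: 0.0501
```

```bash
python3 -m inch '[{"x":0,"y":0,"z":0.1,"roll":0,"grip":0.18},{"x":0.1,"y":-0.01,"z":0,"roll":0,"grip":0.18},{"x":0.1,"y":-0.01,"z":0,"roll":0,"grip":0.18},{"x":0.1,"y":-0.01,"z":0,"roll":0,"grip":0.18},{"x":0.1,"y":-0.01,"z":0,"roll":0,"grip":0.18}]'
python3 -m inch '[{"x":0.1,"y":-0.01,"z":0,"roll":0,"grip":0.18},{"x":0.1,"y":-0.01,"z":0,"roll":0,"grip":0.18},{"x":0.1,"y":-0.01,"z":0,"roll":0,"grip":0.18},{"x":0.1,"y":-0.01,"z":0,"roll":0,"grip":0.18}]'
```

```text
time: 5.32
ee_pos: [0.4463, -0.0253, 0.038]
ee_rot: [0.0, 0.746, 0.666, 0.0]
force: [-0.5, -0.0, -0.0]
width: 0.0505
time: 5.65
ee_pos: [0.457, -0.0263, 0.0375]
ee_rot: [-0.001, 0.746, 0.666, -0.001]
force: [-8.0, -1.7, 2.1]
width: 0.0506
```

```bash
python3 -m inch '[{"x":0.1,"y":-0.01,"z":0,"roll":0,"grip":0.18},{"x":0.15,"y":-0.02,"z":0,"roll":0,"grip":0.18},{"x":0.15,"y":-0.02,"z":0,"roll":0,"grip":0.18},{"x":0.15,"y":-0.02,"z":0,"roll":0,"grip":0.18},{"x":0.15,"y":-0.02,"z":0,"roll":0,"grip":0.18},{"x":0.15,"y":-0.02,"z":0,"roll":0,"grip":0.18}]'
python3 look.py 5 275 158 75 80
```

```text
time: 6.15
ee_pos: [0.4795, -0.0289, 0.0368]
ee_rot: [-0.004, 0.746, 0.666, -0.003]
force: [-13.3, 0.8, 9.7]
width: 0.0505
outline [536.8 -24.6   9.8 236.5 118.7] flat [555.  -33.3  42.9  76.3  47.3]
```

View pics/c5.png

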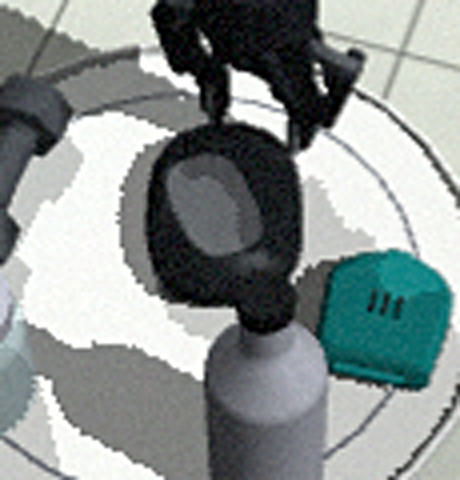

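```bash
python3 -m inch '[{"x":0.15,"y":-0.03,"z":0.02,"roll":0,"grip":0.18},{"x":0.15,"y":-0.03,"z":0.02,"roll":0,"grip":0.18},{"x":0.15,"y":-0.03,"z":0,"roll":0,"grip":0.18},{"x":0.15,"y":-0.03,"z":0,"roll":0,"grip":0.18},{"x":0.15,"y":-0.03,"z":0,"roll":0,"grip":0.18},{"x":0.15,"y":-0.03,"z":0,"roll":0,"grip":0.18}]'
python3 look.py 6 275 158 75 80
```

```text
time: 6.7
ee_pos: [0.509, -0.0346, 0.0381]
ee_rot: [-0.001, 0.746, 0.666, -0.001]
force: [-5.3, 1.2, -1.8]
width: 0.0507
outline [539.2 -35.   10.2 215.8 129.6] flat [584.2 -37.9  43.   77.3  47.4]
```

View pics/c6.png

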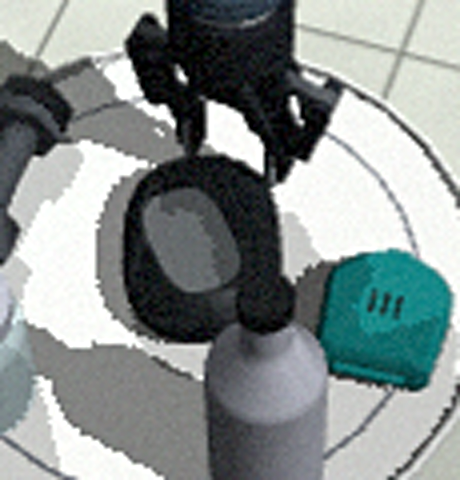

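```bash
python3 -m inch '[{"x":0.15,"y":-0.05,"z":0,"roll":0,"grip":0.18},{"x":0.15,"y":-0.05,"z":0,"roll":0,"grip":0.18},{"x":0.15,"y":-0.05,"z":0,"roll":0,"grip":0.18},{"x":0.12,"y":-0.05,"z":0,"roll":0,"grip":0.18},{"x":0,"y":0,"z":0,"roll":0,"grip":0.18}]'
python3 -m inch '[{"x":-0.4,"y":0.06,"z":0,"roll":0,"grip":0.18},{"x":-0.9,"y":0.1,"z":0.2,"roll":0,"grip":0.18},{"x":-0.5,"y":0,"z":1,"roll":0,"grip":0.18},{"x":0,"y":-0.4,"z":1,"roll":0,"grip":0.5},{"x":0,"y":-1,"z":0.8,"roll":0,"grip":1},{"x":0,"y":-1,"z":0.8,"roll":-1,"grip":1},{"x":0,"y":-1,"z":0.5,"roll":-1,"grip":1},{"x":0,"y":-1,"z":0.3,"roll":-1,"grip":1}]'
```

```text
time: 7.17
ee_pos: [0.528, -0.0412, 0.0391]
ee_rot: [0.0, 0.746, 0.666, 0.0]
force: [-1.3, 0.7, 0.7]
width: 0.0506
time: 7.83
ee_pos: [0.4756, -0.171, 0.1809]
ee_rot: [0.004, 0.828, 0.561, 0.002]
force: [0.6, 0.5, 0.9]
width: 0.0852
```

```bash
python3 -m inch '[{"x":0,"y":-0.7,"z":0,"roll":-1,"grip":1},{"x":0,"y":-0.7,"z":0,"roll":-1,"grip":1},{"x":0,"y":-0.7,"z":0,"roll":-1,"grip":1},{"x":0,"y":-0.7,"z":0,"roll":-1,"grip":1},{"x":0,"y":-0.7,"z":0,"roll":-1,"grip":1},{"x":-0.1,"y":-0.5,"z":0,"roll":-1,"grip":1},{"x":-0.2,"y":-0.4,"z":0,"roll":-1,"grip":1},{"x":-0.25,"y":-0.2,"z":0,"roll":-1,"grip":1}]'
python3 -m inch '[{"x":0,"y":0,"z":0,"roll":-1,"grip":1},{"x":0,"y":0,"z":0,"roll":-1,"grip":1},{"x":0,"y":0,"z":0,"roll":-1,"grip":1},{"x":0,"y":0,"z":0,"roll":-1,"grip":1},{"x":0,"y":0,"z":0,"roll":-1,"grip":1},{"x":0,"y":0,"z":0,"roll":-1,"grip":1},{"x":0,"y":0,"z":0,"roll":-1,"grip":1},{"x":0,"y":0,"z":0,"roll":-1,"grip":1}]'
python3 -m inch '[{"x":0,"y":0,"z":0,"roll":-1,"grip":1},{"x":0,"y":0,"z":0,"roll":-1,"grip":1},{"x":0,"y":0,"z":0,"roll":-1,"grip":1},{"x":0,"y":0,"z":0,"roll":-1,"grip":1},{"x":0,"y":0,"z":0,"roll":-0.8,"grip":1},{"x":0,"y":0,"z":0,"roll":0,"grip":1}]'
python3 - <<'E'
from h import *
cap('top','t7.png');cap('scene','s7.png')
t=cv2.imread('pics/t7.png');s=cv2.imread('pics/s7.png')
cv2.imwrite('pics/c7.png',np.clip(cv2.resize(t[120:270,250:460],None,fx=3.5,fy=3.5,interpolation=2).astype(float)*1.6,0,255).astype(np.uint8))
for n,im,b in(('top',t,(308,180,55,65)),('scene',s,(270,158,75,75))):
    o,q=stone(n,im,b);print(n,shp(n,o,.044),shp(n,q,.065) if q is not None else 0)
E
```

```text
time: 8.5
ee_pos: [0.4577, -0.3091, 0.178]
ee_rot: [0.002, 0.97, 0.244, 0.001]
force: [-0.4, -0.4, -1.1]
width: 0.0849
time: 9.17
ee_pos: [0.4578, -0.3074, 0.178]
ee_rot: [0.001, 0.995, -0.102, 0.002]
force: [-0.4, 0.8, -0.4]
width: 0.0854
time: 9.67
ee_pos: [0.4577, -0.3073, 0.1779]
ee_rot: [0.001, 0.952, -0.306, 0.002]
force: [-0.0, 0.4, 0.0]
width: 0.0855
top [578.2 -41.   38.9 132.9 107.5] 0
scene [595.2 -35.1  34.9 153.2 116.5] [599.8 -44.5  42.8  73.8  48.5]
```

View pics/c7.png

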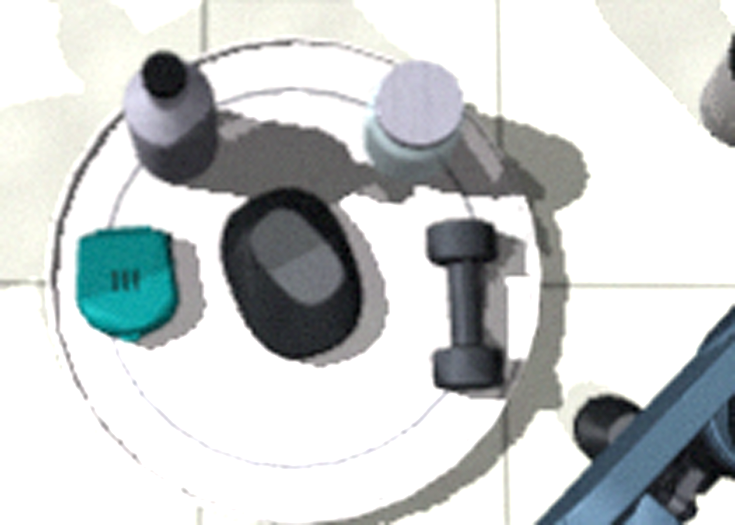

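View pics/s7.png

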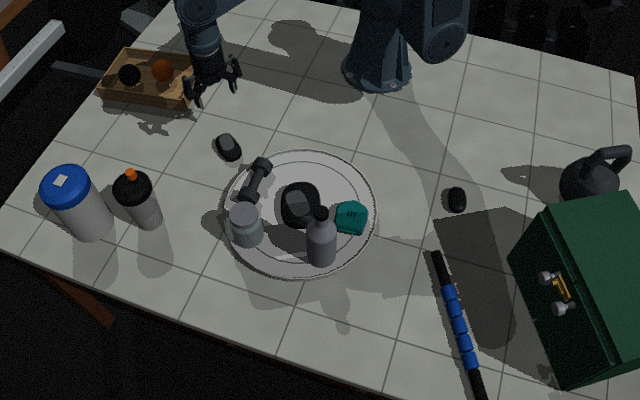

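```bash
cat > flat.py <<'E'
from h import *
import sys
def fl(n,im,box,lo,hi,z,th=None):
    x,y,w,h=box
    g=cv2.resize(cv2.bilateralFilter(im[y:y+h,x:x+w],7,25,3),None,fx=4,fy=4,interpolation=cv2.INTER_CUBIC).astype(float).mean(2)
    m=((g>=lo)&(g<hi)).astype(np.uint8); m=cv2.morphologyEx(m,cv2.MORPH_OPEN,np.ones((9,9),np.uint8));m=cv2.morphologyEx(m,cv2.MORPH_CLOSE,np.ones((11,11),np.uint8))
    k,l,st,c=cv2.connectedComponentsWithStats(m); 
    i=l[g.shape[0]//2,g.shape[1]//2]; 
    if i==0: i=1+np.argmax(st[1:,4])
    cs=cv2.findContours((l==i).astype(np.uint8),0,1)[0]; c=max(cs,key=cv2.contourArea)
    c=(c[:,0,:]+.5)/4-.5+np.array([x,y]); return shp(n,c,z),c
E
python3 - <<'E'
from flat import *
t=cv2.imread('pics/t7.png');s=cv2.imread('pics/s7.png')
print(t[170:226:2,334].mean(1).astype(int)); print(t[193,310:362:2].mean(1).astype(int))
for lo in(32,36,40,44):
    r,c=fl('top',t,(318,176,34,34),lo,78,.065);print(lo,r)
    r2,c2=fl('scene',s,(282,188,35,30),lo,78,.065);print('  s',r2,tri(cen(c),cen(c2)))
for th in(30,):
    g=cv2.resize(t[168:228,305:365],None,fx=4,fy=4,interpolation=2).mean(2)
    m=cv2.morphologyEx((g<34).astype(np.uint8),cv2.MORPH_OPEN,np.ones((9,9),np.uint8))
    c=max(cv2.findContours(m,0,1)[0],key=cv2.contourArea);c=cv2.convexHull(c)
    c=(c[:,0,:]+.5)/4-.5+np.array([305,168]);print('outl',shp('top',c,.044))
E
```

```text
[ 61  62  15  11   6  29  60  59  54  57  60  60  74  77  77  75  73  70
  37  30  28  30  28  27  27  29  35 204]
[187 132  24  29  33  38  29  59  61  60  58  57  63  73  75  74  73  74
  45   6  16  98  98  99 203 201]
32 [598.5 -38.8  59.5  88.6  71.5]
  s [602.3 -41.8  45.3  93.   50.8] (array([599.7, -40.7,  60.4]), np.float64(3.7))
36 [599.7 -42.3  46.9  84.1  53.9]
  s [602.  -42.2  44.9  91.9  50.1] (array([600.3, -42.6,  61. ]), np.float64(0.2))
40 [599.5 -43.6  42.7  79.9  50.4]
  s [601.5 -42.6  44.3  90.7  49.3] (array([599.9, -43.4,  61.1]), np.float64(0.6))
44 [599.3 -43.9  41.9  79.3  50.1]
  s [600.3 -44.   43.1  75.4  49. ] (array([599.6, -44.1,  62.9]), np.float64(0.2))
outl [591.5 -41.4  18.7 133.6  97.6]
```

```bash
python3 -m inch '[{"x":0.02,"y":-0.08,"z":-1,"roll":0,"grip":1},{"x":0,"y":0,"z":-1,"roll":0,"grip":1},{"x":0,"y":0,"z":-1,"roll":0,"grip":1},{"x":0,"y":0,"z":-0.8,"roll":0,"grip":1},{"x":0,"y":0,"z":-0.6,"roll":0,"grip":1},{"x":0,"y":0,"z":-0.5,"roll":0,"grip":1},{"x":0,"y":0,"z":0,"roll":0,"grip":1}]'
python3 - <<'E'
from h import *
cap('scene','s8.png');s=cv2.imread('pics/s8.png')
cv2.imwrite('pics/c8.png',np.clip(cv2.resize(s[80:180,170:290],None,fx=5,fy=5,interpolation=2).astype(float)*2.2,0,255).astype(np.uint8))
E
```

```text
time: 10.35
ee_pos: [0.4558, -0.3072, 0.0269]
ee_rot: [-0.001, 0.953, -0.304, -0.002]
force: [-1.1, 0.1, -0.5]
width: 0.0855
```

View pics/c8.png

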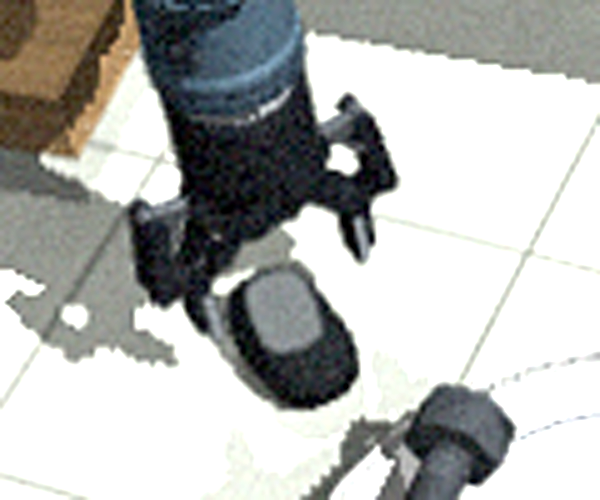

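```bash
python3 - <<'E'
from h import *
for z in(.01,.02,.03,.04): 
    a,b=pt('scene',242.4,131.6,z),pt('scene',212,147,z);print(z,((a+b)/2).round(3),np.linalg.norm(a-b).round(3),np.degrees(np.arctan2(*(b-a)[1::-1])).round(1))
print(manip.state()['ee_pos'])
# stone outline in s8, strict
s=cv2.imread('pics/s8.png')
from flat import fl
r,c=fl('scene',s,(216,130,24,24),44,78,.033);print('flat',r)
t=cv2.imread('pics/t0.png');o,q=stone('top',t,(405,225,55,45));print(tri(cen(q),cen(c)))
E
```

```text
0.01 [ 0.431 -0.324  0.01 ] 0.099 -36.3
0.02 [ 0.438 -0.319  0.02 ] 0.098 -36.3
0.03 [ 0.445 -0.314  0.03 ] 0.098 -36.3
0.04 [ 0.453 -0.308  0.04 ] 0.097 -36.3
[ 0.45661399 -0.30792419  0.02863888]
flat [ 449.7 -317.3   43.    86.5   38.6]
(array([ 455.2, -310.9,   40.3]), np.float64(3.9))
```

```bash
python3 -m inch '[{"x":0.05,"y":-0.06,"z":-0.2,"roll":0,"grip":1},{"x":0,"y":0,"z":-0.2,"roll":0,"grip":1},{"x":0,"y":0,"z":0,"roll":0,"grip":1}]'
python3 - <<'E'
from h import *
cap('scene','s9.png');s=cv2.imread('pics/s9.png')
cv2.imwrite('pics/c9.png',np.clip(cv2.resize(s[80:180,170:290],None,fx=5,fy=5,interpolation=2).astype(float)*2.2,0,255).astype(np.uint8))
print(manip.state()['ee_pos'])
E
```

```text
time: 10.65
ee_pos: [0.4591, -0.3108, 0.018]
ee_rot: [0.0, 0.952, -0.305, 0.0]
force: [-0.1, 0.7, 0.3]
width: 0.0858
[ 0.45907829 -0.31067065  0.01822348]
```

View pics/c9.png

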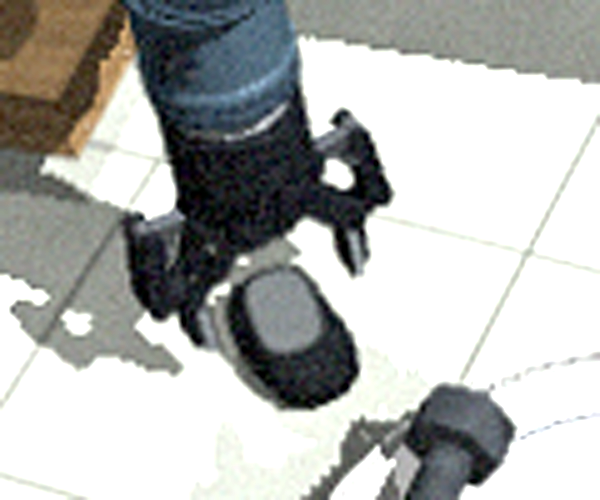

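```bash
python3 -m inch '[{"x":-0.02,"y":0.02,"z":-0.12,"roll":0,"grip":1},{"x":0,"y":0,"z":-0.12,"roll":0,"grip":1},{"x":0,"y":0,"z":0,"roll":0,"grip":1}]'
```

```text
time: 10.95
ee_pos: [0.458, -0.3096, 0.0103]
ee_rot: [-0.0, 0.952, -0.305, -0.0]
force: [-0.2, 0.4, 0.3]
width: 0.0856
```

```bash
python3 -m inch '[{"x":0,"y":0,"z":-0.08,"roll":0,"grip":1},{"x":0,"y":0,"z":0,"roll":0,"grip":1}]'
python3 - <<'E'
from h import *
cap('scene','s10.png');s=cv2.imread('pics/s10.png')
cv2.imwrite('pics/c10.png',np.clip(cv2.resize(s[100:160,190:270],None,fx=8,fy=8,interpolation=2).astype(float)*2.2,0,255).astype(np.uint8))
print(manip.state()['ee_pos'],manip.state()['force'])
E
```

```text
time: 11.12
ee_pos: [0.4581, -0.3097, 0.0081]
ee_rot: [-0.0, 0.952, -0.305, -0.0]
force: [0.2, 0.4, -0.6]
width: 0.0851
[ 0.45818714 -0.30976633  0.00820402] [ 0.41370793 -0.35670092 -0.49588199]
```

View pics/c10.png

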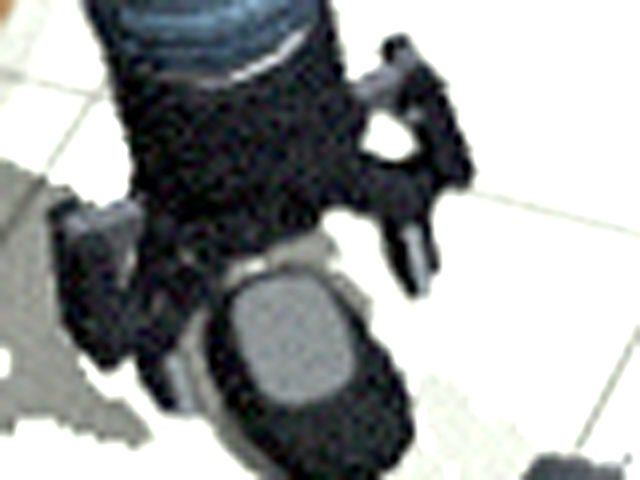

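```bash
python3 - <<'E'
from h import *
for z in(.0,.005,.01,.02): print(z,np.round(proj('scene',[.418,-.281,z]),1),np.round(proj('scene',[.498,-.338,z]),1))
print(np.round(proj('scene',[.458,-.3095,.017]),1))
E
```

```text
0.0 [243.3 141.8] [213.3 157.6]
0.005 [243.1 140.7] [213.  156.5]
0.01 [242.8 139.5] [212.7 155.4]
0.02 [242.3 137.2] [212.  153.2]
[227.5 145.8]
```

```bash
python3 -m inch '[{"x":0,"y":0,"z":-0.1,"roll":0,"grip":1},{"x":0,"y":0,"z":0,"roll":0,"grip":1}]'; python3 -m inch '[{"x":0,"y":0,"z":-0.1,"roll":0,"grip":1},{"x":0,"y":0,"z":0,"roll":0,"grip":1}]'
```

```text
time: 11.33
ee_pos: [0.4581, -0.3097, 0.005]
ee_rot: [-0.0, 0.952, -0.305, -0.0]
force: [-0.3, -0.1, 0.1]
width: 0.0854
time: 11.5
ee_pos: [0.458, -0.3097, 0.0019]
ee_rot: [-0.0, 0.952, -0.305, -0.0]
force: [0.1, 0.0, 0.3]
width: 0.0854
```

```bash
python3 -m inch '[{"x":0,"y":0,"z":-0.13,"roll":0,"grip":1},{"x":0,"y":0,"z":0,"roll":0,"grip":0.5},{"x":0,"y":0,"z":0,"roll":0,"grip":0.5}]'
```

```text
time: 11.75
ee_pos: [0.4581, -0.3097, -0.0018]
ee_rot: [-0.0, 0.952, -0.305, -0.0]
force: [-0.8, 1.0, 0.9]
width: 0.0646
```

```bash
python3 -m inch '[{"x":0,"y":0,"z":0,"roll":0,"grip":-1},{"x":0,"y":0,"z":0,"roll":0,"grip":-1},{"x":0,"y":0,"z":0,"roll":0,"grip":-1},{"x":0,"y":0,"z":0,"roll":0,"grip":-1}]'
python3 - <<'E'
from h import *
cap('scene','s11.png');s=cv2.imread('pics/s11.png')
cv2.imwrite('pics/c11.png',np.clip(cv2.resize(s[100:160,190:270],None,fx=8,fy=8,interpolation=2).astype(float)*2.2,0,255).astype(np.uint8))
E
```

```text
time: 12.08
ee_pos: [0.4582, -0.3099, -0.0009]
ee_rot: [0.0, 0.952, -0.305, -0.0]
force: [-2.1, 0.7, 5.7]
width: 0.0556
```

View pics/c11.png

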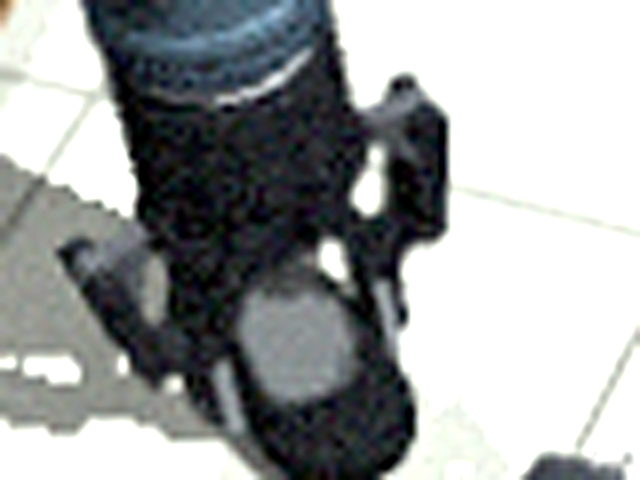

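```bash
python3 -m inch '[{"x":0,"y":0,"z":0.2,"roll":0,"grip":-1},{"x":0,"y":0,"z":0.4,"roll":0,"grip":-1},{"x":0,"y":0,"z":0.6,"roll":0,"grip":-1},{"x":0,"y":0,"z":0.8,"roll":0,"grip":-1},{"x":0,"y":0,"z":1,"roll":0,"grip":-1},{"x":0,"y":0,"z":1,"roll":0,"grip":-1},{"x":0,"y":0,"z":0,"roll":0,"grip":-1}]'
python3 - <<'E'
from h import *
cap('scene','s12.png');s=cv2.imread('pics/s12.png')
cap('top','t12.png');t=cv2.imread('pics/t12.png')
f=lambda im,x,y,w,h,k:np.clip(cv2.resize(im[y:y+h,x:x+w],None,fx=k,fy=k,interpolation=2).astype(float)*2.2,0,255).astype(np.uint8)
cv2.imwrite('pics/c12.png',np.hstack([f(s,170,70,110,90,4),f(t,395,210,80,90,4)]))
print(manip.state()['ee_pos'],manip.state()['force'])
E
```

```text
time: 12.72
ee_pos: [0.4614, -0.3128, 0.1257]
ee_rot: [0.003, 0.952, -0.305, 0.005]
force: [2.2, -2.6, -3.3]
width: 0.0557
[ 0.45900933 -0.31057219  0.12033096] [-1.78145883e-03 -4.05239471e-01 -4.84799751e+00]
```

View pics/c12.png

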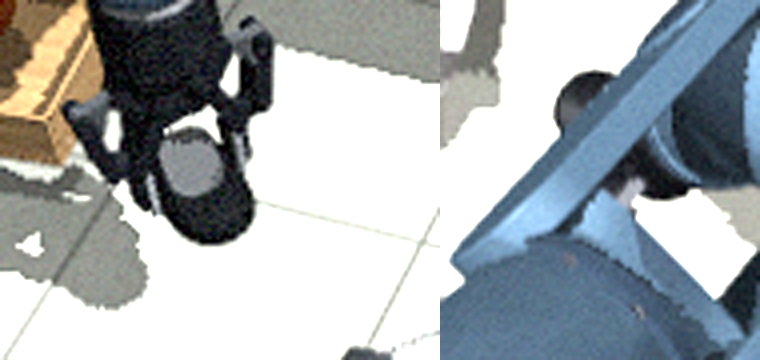

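```bash
python3 - <<'E'
from h import *
t0=lambda x,y:(250+x/3.5,120+y/3.5)
c=np.array([.5994,-.0438])
# jar lid centre in c7 (418,103) z=.131 ; bottle cap top centre (163,72) z .226
for n,(x,y),z in(('jar lid',(420,104),.131),('bottle cap',(163,70),.226),('bottle base',(176,148),.03),('case far',(127,280),.056)):
    p=pt('top',*t0(x,y),z)[:2];d=p-c;print(n,p.round(3),np.linalg.norm(d).round(3),np.degrees(np.arctan2(d[1],d[0])).round(0))
E
```

```text
jar lid [ 0.702 -0.135] 0.137 -42.0
bottle cap [0.699 0.051] 0.138 43.0
bottle base [0.693 0.05 ] 0.133 45.0
case far [0.581 0.086] 0.131 98.0
```

```bash
python3 -m inch '[{"x":0.2,"y":0.3,"z":0.7,"roll":-0.2,"grip":-1},{"x":0.4,"y":0.7,"z":0.5,"roll":-0.3,"grip":-1},{"x":0.5,"y":0.95,"z":0.2,"roll":-0.3,"grip":-1},{"x":0.5,"y":0.95,"z":0,"roll":-0.3,"grip":-1},{"x":0.5,"y":0.95,"z":0,"roll":-0.3,"grip":-1},{"x":0.5,"y":0.95,"z":0,"roll":-0.3,"grip":-1},{"x":0.5,"y":0.95,"z":0,"roll":-0.3,"grip":-1},{"x":0.5,"y":0.95,"z":0,"roll":-0.3,"grip":-1}]'
python3 -m inch '[{"x":0.5,"y":0.95,"z":0,"roll":-0.1,"grip":-1},{"x":0.4,"y":0.7,"z":0,"roll":0,"grip":-1},{"x":0.2,"y":0.3,"z":0,"roll":0,"grip":-1},{"x":0,"y":0,"z":0,"roll":0,"grip":-1},{"x":0,"y":0,"z":0,"roll":0,"grip":-1}]'
```

```text
time: 13.48
ee_pos: [0.5652, -0.1068, 0.1582]
ee_rot: [0.0, 0.917, -0.399, -0.002]
force: [0.5, 0.4, -3.7]
width: 0.0554
time: 13.9
ee_pos: [0.5982, -0.0501, 0.1587]
ee_rot: [0.001, 0.916, -0.402, -0.002]
force: [-0.3, -0.7, -3.8]
width: 0.0555
```

```bash
python3 -m inch '[{"x":0.04,"y":0.2,"z":-0.6,"roll":0,"grip":-1},{"x":0,"y":0,"z":-0.8,"roll":0,"grip":-1},{"x":0,"y":0,"z":-0.6,"roll":0,"grip":-1},{"x":0,"y":0,"z":-0.3,"roll":0,"grip":-1},{"x":0,"y":0,"z":0,"roll":0,"grip":-1},{"x":0,"y":0,"z":0,"roll":0,"grip":-1}]'
python3 - <<'E'
from h import *
cap('scene','s13.png');s=cv2.imread('pics/s13.png')
cap('top','t13.png');t=cv2.imread('pics/t13.png')
f=lambda im,x,y,w,h,k:np.clip(cv2.resize(im[y:y+h,x:x+w],None,fx=k,fy=k,interpolation=2).astype(float)*2.2,0,255).astype(np.uint8)
cv2.imwrite('pics/c13.png',np.hstack([f(s,250,130,80,110,5),f(t,290,150,80,110,5)]))
print(manip.state()['ee_pos'],manip.state()['force'])
E
```

```text
time: 14.4
ee_pos: [0.5999, -0.0453, 0.0912]
ee_rot: [0.0, 0.915, -0.403, -0.001]
force: [0.3, -0.7, -3.6]
width: 0.0554
[ 0.60140171 -0.04526322  0.09291658] [ 0.85895179  0.38983318 -3.01791387]
```

View pics/c13.png

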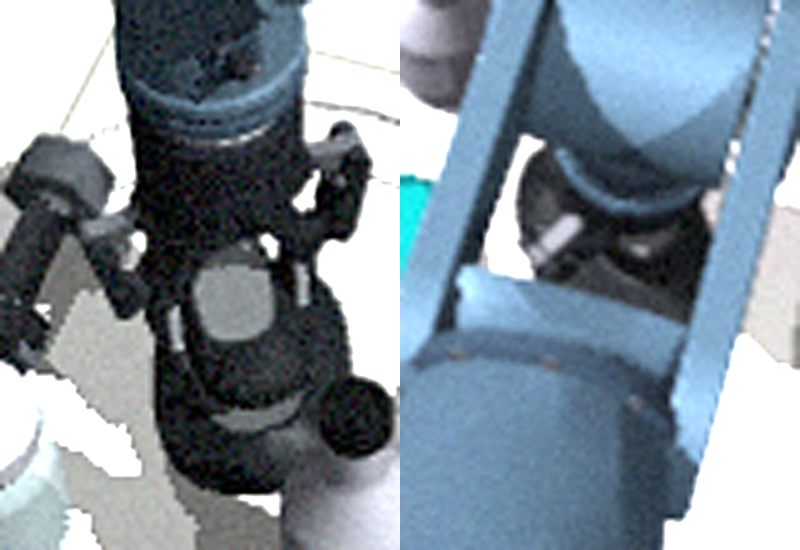

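```bash
python3 - <<'E'
from flat import *
s=cv2.imread('pics/s13.png')
r,c=fl('scene',s,(285,178,24,26),40,78,.126);print(r, cen(c))
r,c=fl('scene',s,(285,178,24,26),46,78,.126);print(r)
print(manip.state()['ee_pos'])
E
```

```text
[604.9 -41.4  31.7  44.5  37.5] (296.42637056356756, 189.88504909481435)
[604.9 -41.4  31.8  44.   36.7]
[ 0.60140171 -0.04526322  0.09291658]
```

```bash
python3 -m inch '[{"x":-0.04,"y":0.04,"z":-0.3,"roll":0,"grip":-1},{"x":0,"y":0,"z":-0.3,"roll":0,"grip":-1},{"x":0,"y":0,"z":-0.1,"roll":0,"grip":-1},{"x":0,"y":0,"z":0,"roll":0,"grip":-1},{"x":0,"y":0,"z":0,"roll":0,"grip":-1}]'
```

```text
time: 14.92
ee_pos: [0.5989, -0.043, 0.07]
ee_rot: [0.0, 0.915, -0.403, -0.001]
force: [-1.4, 0.7, -4.0]
width: 0.0553
```

```bash
python3 -m inch '[{"x":0.01,"y":-0.02,"z":-0.08,"roll":0,"grip":-1},{"x":0,"y":0,"z":0,"roll":0,"grip":-1}]'; python3 -m inch '[{"x":0,"y":0,"z":-0.06,"roll":0,"grip":-1},{"x":0,"y":0,"z":0,"roll":0,"grip":-1}]'
```

```text
time: 15.08
ee_pos: [0.5997, -0.0439, 0.068]
ee_rot: [0.0, 0.915, -0.403, 0.0]
force: [0.2, 1.3, -4.2]
width: 0.0554
time: 15.25
ee_pos: [0.5995, -0.0438, 0.0661]
ee_rot: [0.0, 0.915, -0.403, -0.0]
force: [-1.0, 0.0, -4.1]
width: 0.0552
```

```bash
python3 -m inch '[{"x":0,"y":0,"z":-0.05,"roll":0,"grip":-1},{"x":0,"y":0,"z":0,"roll":0,"grip":-1}]'; python3 -m inch '[{"x":0,"y":0,"z":-0.04,"roll":0,"grip":-1},{"x":0,"y":0,"z":0,"roll":0,"grip":-1}]'
```

```text
time: 15.42
ee_pos: [0.5998, -0.0439, 0.0649]
ee_rot: [-0.0, 0.915, -0.403, 0.0]
force: [-0.2, -0.3, -1.8]
width: 0.0554
time: 15.58
ee_pos: [0.5999, -0.044, 0.0643]
ee_rot: [0.0, 0.915, -0.403, 0.0]
force: [-2.4, -1.0, 3.1]
width: 0.0556
```

```bash
python3 -m inch '[{"x":0,"y":0,"z":0,"roll":0,"grip":0.4},{"x":0,"y":0,"z":0,"roll":0,"grip":0.5},{"x":0,"y":0,"z":0,"roll":0,"grip":0.7},{"x":0,"y":0,"z":0,"roll":0,"grip":0.76},{"x":0,"y":0,"z":0.3,"roll":0,"grip":0.76},{"x":0,"y":0,"z":0.7,"roll":0,"grip":0.76},{"x":0,"y":0,"z":1,"roll":0,"grip":0.76},{"x":0,"y":0,"z":1,"roll":0,"grip":0.76}]'
python3 -m inch '[{"x":0,"y":0.5,"z":1,"roll":0,"grip":1},{"x":-0.2,"y":1,"z":0.3,"roll":0.5,"grip":1},{"x":-0.5,"y":1,"z":0,"roll":1,"grip":1},{"x":-0.5,"y":1,"z":0,"roll":1,"grip":1},{"x":-0.5,"y":1,"z":0,"roll":1,"grip":1},{"x":-0.5,"y":1,"z":0,"roll":1,"grip":1},{"x":-0.5,"y":1,"z":0,"roll":1,"grip":1},{"x":-0.5,"y":1,"z":0,"roll":1,"grip":1}]'
python3 - <<'E'
from h import *
cap('scene','s14.png');s=cv2.imread('pics/s14.png')
cap('top','t14.png');t=cv2.imread('pics/t14.png')
f=lambda im,x,y,w,h,k:np.clip(cv2.resize(im[y:y+h,x:x+w],None,fx=k,fy=k,interpolation=2).astype(float)*2.2,0,255).astype(np.uint8)
cv2.imwrite('pics/c14.png',np.hstack([f(s,250,130,80,110,5),f(t,290,150,80,110,5)]))
print(manip.state()['ee_pos'],manip.state()['force'])
E
```

```text
time: 16.25
ee_pos: [0.5989, -0.0436, 0.1544]
ee_rot: [0.0, 0.915, -0.403, -0.001]
force: [0.5, 0.0, 0.2]
width: 0.0754
time: 16.92
ee_pos: [0.5028, 0.1825, 0.1935]
ee_rot: [-0.0, 0.992, -0.128, 0.001]
force: [-0.0, -0.2, 0.4]
width: 0.0854
[0.50132265 0.18502225 0.19334311] [ 0.64847115 -0.11096585 -0.38979977]
```

View pics/c14.png

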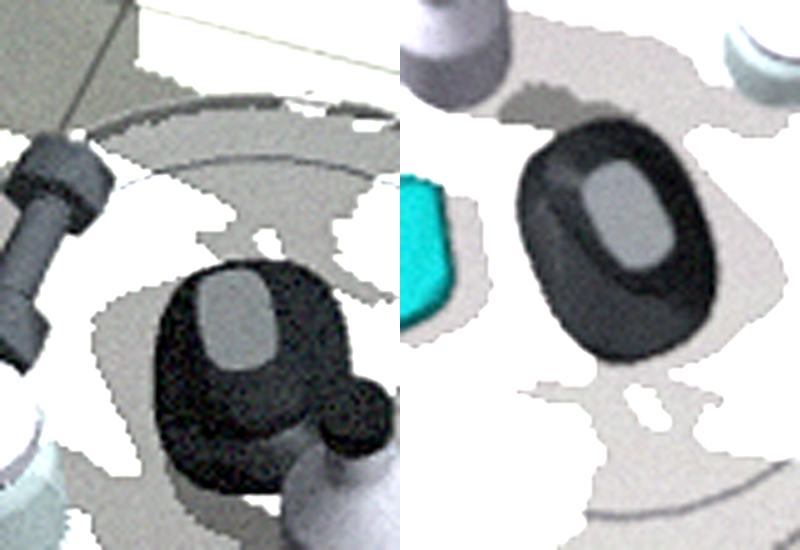

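```bash
python3 - <<'E'
from flat import *
t=cv2.imread('pics/t14.png');s=cv2.imread('pics/s14.png')
r,c=fl('top',t,(322,178,28,30),45,90,.098);r2,c2=fl('scene',s,(284,180,26,28),40,80,.098)
print(r,r2,tri(cen(c),cen(c2)))
# tilt: plane from matching flat extremes
def ext(c):
    return cv2.fitEllipse(c.astype(np.float32))
print(ext(c),ext(c2))
# small stone again
o,q=stone('scene',s,(438,178,40,42));print('small',shp('scene',o,.012))
cv2.imwrite('pics/c15.png',np.clip(cv2.resize(t[225:295,165:235],None,fx=8,fy=8,interpolation=2).astype(float)*2.2,0,255).astype(np.uint8))
E
```

```text
[594.9 -45.   29.8  59.2  37.4] [595.5 -44.8  25.3  69.3  37. ] (array([595.1, -45. ,  96.6]), np.float64(0.1))
((334.98980712890625, 192.52194213867188), (14.431286811828613, 23.698833465576172), 149.09445190429688) ((297.09173583984375, 192.73216247558594), (15.79151725769043, 23.73101234436035), 176.0410614013672)
small [427.5 331.2   8.1  80.9  48.9]
```

View pics/c15.png

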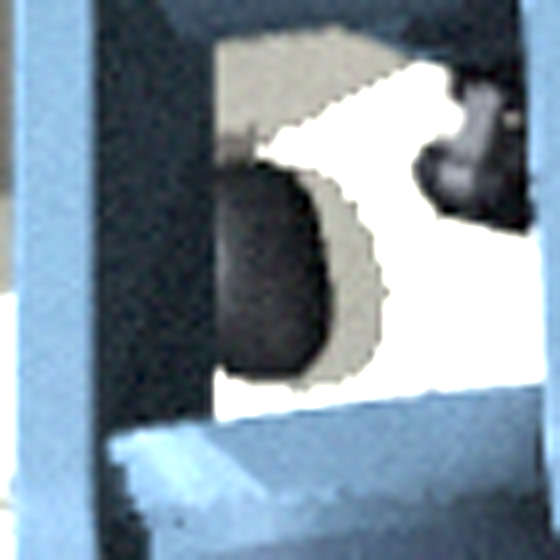

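```bash
python3 - <<'E'
from flat import *
t=cv2.imread('pics/t0.png')
g=cv2.resize(t[230:285,175:225],None,fx=4,fy=4,interpolation=2).mean(2)
# darker-than-shadow: local shadow on floor ~70/ double shadow?; print columns
print(t[240:250,184:212].mean(2).astype(int))
print(t[270:278,184:212].mean(2).astype(int))
E
```

```text
[[ 72  75  73  74  73  72  71  73  72  73  74  70  61  72  73  75  72  73
   72 118 127 158 162 163 159 164 164 159]
 [ 71  71  71  70  74  73  59  71  59  64  60  63  49  71  73  74 123 124
  126 161 163 163 164 163 165 163 163 164]
 [ 71  72  74  75  73  74  46  60  48  43  46  44  46  60  60 100 159 164
  161 162 164 163 163 162 164 162 164 162]
 [ 73  74  66  72  65  57  47  47  45  45  42  45  43  94  92 128 147 162
  163 162 163 162 162 163 164 163 163 164]
 [ 68  72  74  73  45  46  43  45  43  38  34  35  38  88  95 113 132 149
  162 162 163 162 162 164 163 164 163 160]
 [ 77  71  75  75  42  46  45  34  34  21  18  14  29  11  21  62  94  97
  118 127 128 155 164 163 162 160 163 161]
 [ 73  73  72  59  45  45  37  19  16   8  16  13  10  12  10  10  20  31
   56  70  75 122 127 161 163 163 163 162]
 [ 74  70  71  39  45  34  22  16  17  18  16  17  14  15  10  11   8  11
   50  70  76  73  72 119 155 163 161 162]
 [ 75  72  71  44  39  21  16  21  18  21  19  12  14  16  15  12  12   5
   10  47  67  75  72  73 153 162 163 162]
 [ 70  70  62  41  40  18  22  29  23  26  19  
[... 307 characters left out ...]
161 163 161 161 164 165 162 160 160  98  91  64  42  42  45  39  37  44
   48  67  71  70  71  70 111 116 156 161]
 [161 162 161 161 165 161 165 161 163 161 161 135 109 112 111 111 107  71
   71  71 109 112 110 117 155 160 159 161]
 [161 161 161 163 161 165 164 163 161 161 162 159 161 160 162 160 160 113
  110 108 156 158 161 160 160 161 159 162]
 [158 160 161 164 164 163 163 164 163 161 160 163 161 159 164 159 160 160
  162 161 163 160 161 163 160 161 160 160]
 [159 161 164 159 162 161 162 161 165 160 160 161 161 162 164 158 160 162
  160 162 159 160 160 161 162 162 158 161]
 [162 161 162 161 164 161 164 162 164 161 163 164 160 162 162 159 160 160
  162 161 162 161 159 162 161 161 160 162]]
```

```bash
python3 - <<'E'
from h import *
a,b=pt('top',195.5,244.5,.012),pt('top',199,272.3,.012);l,r=pt('top',187.3,258.3,.012),pt('top',205.8,258.3,.012)
print(a,b,l,r);print((a+b)/2,(l+r)/2)
for th in (30,):
    t=cv2.imread('pics/t0.png');g=cv2.resize(t[230:285,175:225],None,fx=4,fy=4,interpolation=2).mean(2)
    m=(g<33).astype(np.uint8); m=cv2.morphologyEx(m,cv2.MORPH_CLOSE,np.ones((25,25),np.uint8));m=cv2.morphologyEx(m,cv2.MORPH_OPEN,np.ones((25,25),np.uint8))
    c=max(cv2.findContours(m,0,1)[0],key=cv2.contourArea);c=(c[:,0,:]+.5)/4-.5+np.array([175,230]);print(shp('top',c,.012))
E
```

```text
[0.46364938 0.33658813 0.012     ] [0.38811636 0.32343066 0.012     ] [0.42592335 0.35709667 0.012     ] [0.42601058 0.30669617 0.012     ]
[0.42588287 0.33000939 0.012     ] [0.42596697 0.33189642 0.012     ]
[426.1 331.5  14.7  77.9  48. ]
```

```bash
python3 -m inch '[{"x":-0.4,"y":0.8,"z":0,"roll":-1,"grip":1},{"x":-0.4,"y":0.8,"z":0,"roll":-1,"grip":1},{"x":-0.4,"y":0.8,"z":-0.3,"roll":-1,"grip":1},{"x":-0.4,"y":0.8,"z":-0.3,"roll":-1,"grip":1},{"x":-0.4,"y":0.8,"z":-0.3,"roll":-1,"grip":1},{"x":-0.3,"y":0.5,"z":-0.3,"roll":-1,"grip":1},{"x":-0.2,"y":0.37,"z":-0.3,"roll":-1,"grip":1},{"x":0,"y":0,"z":-0.3,"roll":-1,"grip":1}]'
python3 -m inch '[{"x":0,"y":0,"z":-0.3,"roll":-1,"grip":1},{"x":0,"y":0,"z":-0.3,"roll":-1,"grip":1},{"x":0,"y":0,"z":-0.3,"roll":-1,"grip":1},{"x":0,"y":0,"z":-0.3,"roll":-1,"grip":1},{"x":0,"y":0,"z":0,"roll":-0.7,"grip":1},{"x":0,"y":0,"z":0,"roll":0,"grip":1}]'
```

```text
time: 17.68
ee_pos: [0.4278, 0.329, 0.1388]
ee_rot: [-0.0, 0.886, -0.463, 0.0]
force: [0.6, 0.4, 0.6]
width: 0.0856
time: 18.18
ee_pos: [0.4288, 0.3268, 0.1024]
ee_rot: [0.0, 0.773, -0.634, -0.0]
force: [0.2, 0.9, 0.6]
width: 0.0855
```

```bash
python3 -m inch '[{"x":-0.09,"y":0.15,"z":-0.7,"roll":0,"grip":1},{"x":0,"y":0,"z":-0.8,"roll":0,"grip":1},{"x":0,"y":0,"z":-0.6,"roll":0,"grip":1},{"x":0,"y":0,"z":-0.3,"roll":0,"grip":1},{"x":0,"y":0,"z":0,"roll":0,"grip":1}]'
python3 - <<'E'
from h import *
cap('scene','s16.png');s=cv2.imread('pics/s16.png')
f=lambda im,x,y,w,h,k:np.clip(cv2.resize(im[y:y+h,x:x+w],None,fx=k,fy=k,interpolation=2).astype(float)*2.5,0,255).astype(np.uint8)
cv2.imwrite('pics/c16.png',f(s,410,140,100,80,7))
print(manip.state()['ee_pos'])
E
```

```text
time: 18.6
ee_pos: [0.4249, 0.3309, 0.029]
ee_rot: [0.002, 0.775, -0.632, -0.001]
force: [-0.3, -0.5, 0.9]
width: 0.0855
[0.42578435 0.33146505 0.03036246]
```

View pics/c16.png

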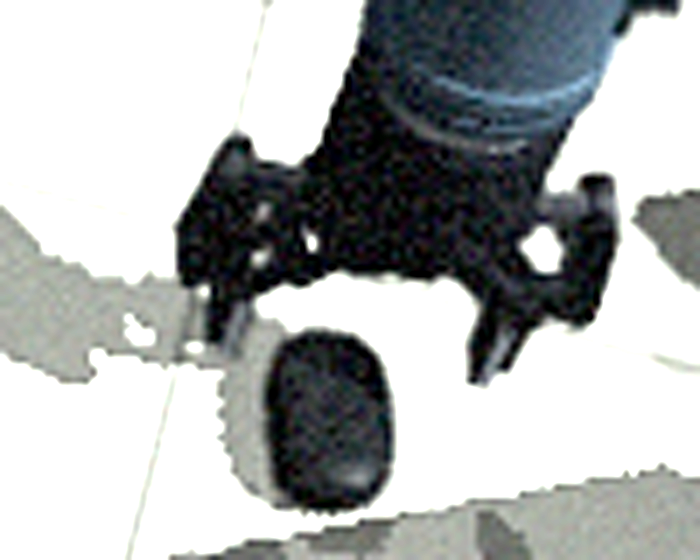

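```bash
python3 -m inch '[{"x":0.01,"y":0,"z":-0.4,"roll":0,"grip":1},{"x":0,"y":0,"z":-0.3,"roll":0,"grip":1},{"x":0,"y":0,"z":-0.1,"roll":0,"grip":1},{"x":0,"y":0,"z":0,"roll":0,"grip":0.5},{"x":0,"y":0,"z":0,"roll":0,"grip":0.3}]'
```

```text
time: 19.07
ee_pos: [0.4261, 0.3318, 0.0065]
ee_rot: [0.0, 0.775, -0.633, -0.0]
force: [-0.1, 0.1, -0.4]
width: 0.0639
```

```bash
python3 -m inch '[{"x":0,"y":0,"z":0,"roll":0,"grip":-1},{"x":0,"y":0,"z":0,"roll":0,"grip":-1},{"x":0,"y":0,"z":0,"roll":0,"grip":-1},{"x":0,"y":0,"z":0,"roll":0,"grip":-1}]'
```

```text
time: 19.4
ee_pos: [0.4269, 0.332, 0.0075]
ee_rot: [-0.001, 0.775, -0.633, 0.0]
force: [-2.4, -1.4, 6.1]
width: 0.0412
```

```bash
python3 - <<'E'
from h import *
cap('scene','s17.png');s=cv2.imread('pics/s17.png')
f=lambda im,x,y,w,h,k:np.clip(cv2.resize(im[y:y+h,x:x+w],None,fx=k,fy=k,interpolation=2).astype(float)*2.5,0,255).astype(np.uint8)
cv2.imwrite('pics/c17.png',f(s,420,150,80,70,9))
print(manip.state()['ee_pos'],manip.state()['force'],manip.state()['width'])
E
```

```text
[0.42689592 0.33197797 0.00749304] [ 0.04403732 -1.50578876  5.81336082] 0.041520434424810716
```

View pics/c17.png

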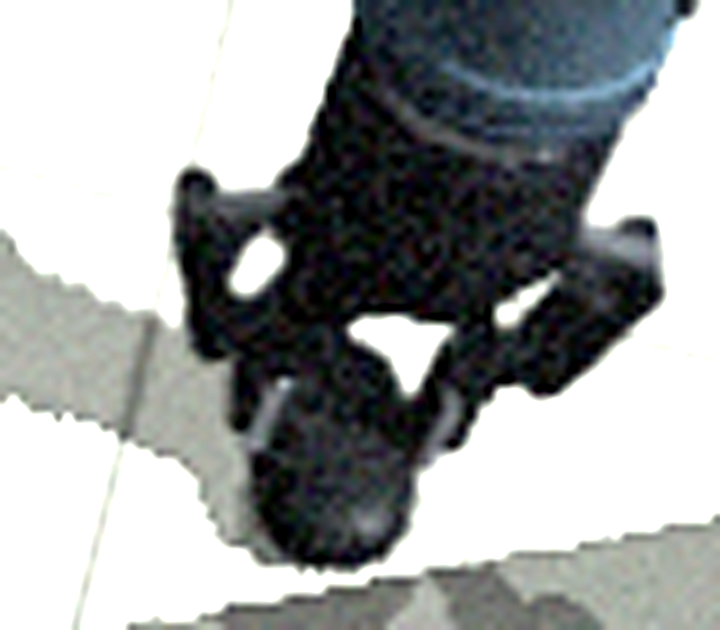

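```bash
python3 -m inch '[{"x":0,"y":0,"z":0,"roll":0,"grip":0.4},{"x":0,"y":0,"z":0,"roll":0,"grip":0.4},{"x":0,"y":0,"z":0,"roll":0,"grip":0.4},{"x":0,"y":0,"z":-0.15,"roll":0,"grip":0.4},{"x":0,"y":0,"z":-0.1,"roll":0,"grip":0.4},{"x":0,"y":0,"z":0,"roll":0,"grip":0.4}]'
python3 -m inch '[{"x":0,"y":0,"z":-0.08,"roll":0,"grip":0.4},{"x":0,"y":0,"z":0,"roll":0,"grip":0.4}]'
python3 - <<'E'
from h import *
cap('scene','s18.png');s=cv2.imread('pics/s18.png')
f=lambda im,x,y,w,h,k:np.clip(cv2.resize(im[y:y+h,x:x+w],None,fx=k,fy=k,interpolation=2).astype(float)*2.5,0,255).astype(np.uint8)
cv2.imwrite('pics/c18.png',f(s,420,150,80,70,9))
E
```

```text
time: 19.95
ee_pos: [0.4254, 0.3315, -0.002]
ee_rot: [0.001, 0.774, -0.633, -0.0]
force: [-0.1, 0.4, -0.9]
width: 0.0598
time: 20.12
ee_pos: [0.4258, 0.3316, -0.0039]
ee_rot: [0.0, 0.775, -0.633, -0.0]
force: [0.5, 0.6, 0.0]
width: 0.0595
```

View pics/c18.png

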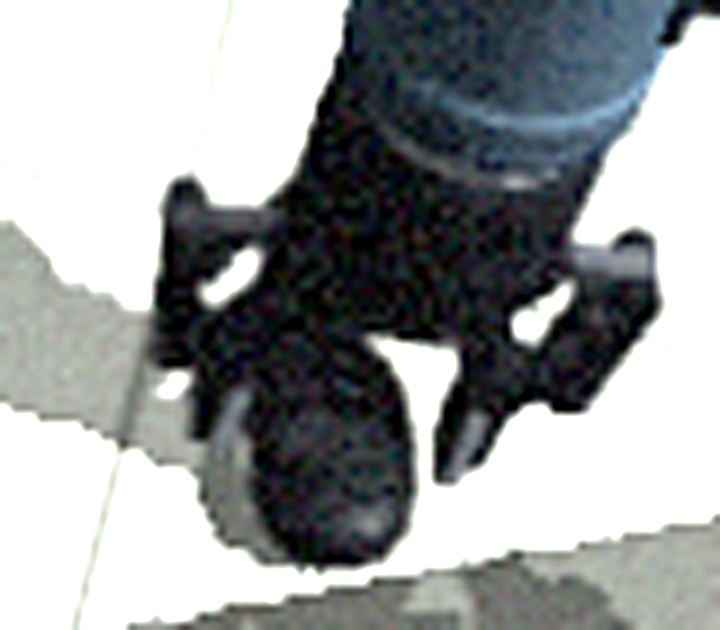

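```bash
python3 - <<'E'
from h import *
for z in(0,.005,.01,.015): print(z,np.round(proj('scene',[.4185,.3676,z]),1),np.round(proj('scene',[.4205,.356,z]),1))
E
```

```text
0 [469.1 203.2] [464.6 202.6]
0.005 [469.5 202.2] [465.1 201.6]
0.01 [470.  201.1] [465.6 200.5]
0.015 [470.5 200.1] [466.  199.5]
```

```bash
python3 -m inch '[{"x":0,"y":0,"z":0.08,"roll":0,"grip":0.3},{"x":0,"y":0,"z":0,"roll":0,"grip":-1},{"x":0,"y":0,"z":0,"roll":0,"grip":-1},{"x":0,"y":0,"z":0,"roll":0,"grip":-1},{"x":0,"y":0,"z":0,"roll":0,"grip":-1}]'
```

```text
time: 20.58
ee_pos: [0.4266, 0.3321, -0.0]
ee_rot: [-0.0, 0.774, -0.633, 0.0]
force: [-1.9, -1.2, 4.5]
width: 0.0454
```

```bash
python3 -m inch '[{"x":0,"y":0,"z":0.15,"roll":0,"grip":-1},{"x":0,"y":0,"z":0.3,"roll":0,"grip":-1},{"x":0,"y":0,"z":0.5,"roll":0,"grip":-1},{"x":0,"y":0,"z":0.5,"roll":0,"grip":-1},{"x":0,"y":0,"z":0.5,"roll":0,"grip":-1},{"x":0,"y":0,"z":0.3,"roll":0,"grip":-1},{"x":0,"y":0,"z":0,"roll":0,"grip":-1}]'
python3 - <<'E'
from h import *
cap('scene','s19.png');s=cv2.imread('pics/s19.png')
f=lambda im,x,y,w,h,k:np.clip(cv2.resize(im[y:y+h,x:x+w],None,fx=k,fy=k,interpolation=2).astype(float)*2.5,0,255).astype(np.uint8)
cv2.imwrite('pics/c19.png',f(s,420,120,80,80,7))
print(manip.state()['ee_pos'],manip.state()['force'],manip.state()['width'])
E
```

```text
time: 21.17
ee_pos: [0.4278, 0.3326, 0.0692]
ee_rot: [-0.002, 0.775, -0.633, 0.001]
force: [0.4, 0.6, -2.5]
width: 0.0451
[0.42704063 0.33225233 0.0678834 ] [ 1.39342849 -0.20066199 -2.33399247] 0.045171292091174285
```

View pics/c19.png

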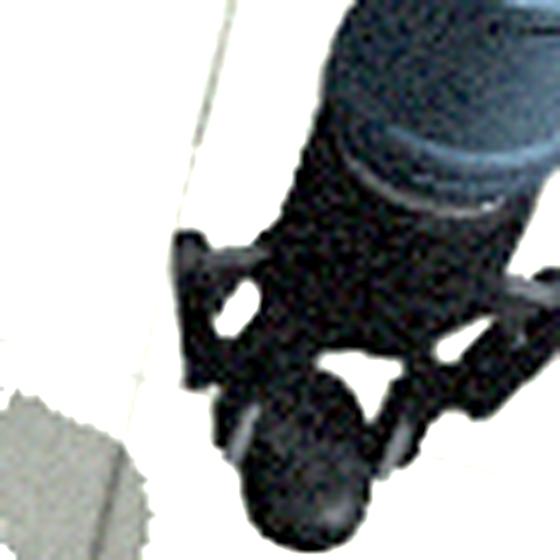

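```bash
python3 -m inch '[{"x":0.1,"y":-0.2,"z":0.6,"roll":0.2,"grip":-1},{"x":0.2,"y":-0.5,"z":0.7,"roll":0.3,"grip":-1},{"x":0.4,"y":-0.9,"z":0.7,"roll":0.3,"grip":-1},{"x":0.45,"y":-1,"z":0.6,"roll":0.3,"grip":-1},{"x":0.45,"y":-1,"z":0.4,"roll":0.3,"grip":-1},{"x":0.45,"y":-1,"z":0.2,"roll":0.3,"grip":-1},{"x":0.45,"y":-1,"z":0.1,"roll":0.3,"grip":-1},{"x":0.45,"y":-1,"z":0,"roll":0.3,"grip":-1}]'
python3 -m inch '[{"x":0.45,"y":-1,"z":0,"roll":0.3,"grip":-1},{"x":0.45,"y":-1,"z":0,"roll":0.3,"grip":-1},{"x":0.45,"y":-1,"z":0,"roll":0.3,"grip":-1},{"x":0.45,"y":-1,"z":0,"roll":0.3,"grip":-1},{"x":0.45,"y":-1,"z":0,"roll":0.2,"grip":-1},{"x":0.4,"y":-0.7,"z":0,"roll":0,"grip":-1},{"x":0.2,"y":-0.2,"z":0,"roll":0,"grip":-1},{"x":0,"y":0,"z":0,"roll":0,"grip":-1}]'
```

```text
time: 21.88
ee_pos: [0.5151, 0.1323, 0.1656]
ee_rot: [-0.0, 0.834, -0.551, 0.0]
force: [0.9, 0.7, -1.1]
width: 0.0451
time: 22.55
ee_pos: [0.6005, -0.045, 0.1643]
ee_rot: [0.0, 0.865, -0.501, -0.001]
force: [-0.8, 1.2, -1.5]
width: 0.0448
```

```bash
python3 -m inch '[{"x":-0.17,"y":0,"z":-0.4,"roll":0,"grip":-1},{"x":0,"y":0,"z":-0.5,"roll":0,"grip":-1},{"x":0,"y":0,"z":-0.4,"roll":0,"grip":-1},{"x":0,"y":0,"z":-0.1,"roll":0,"grip":-1},{"x":0,"y":0,"z":0,"roll":0,"grip":-1}]'
python3 - <<'E'
from h import *
cap('scene','s20.png');s=cv2.imread('pics/s20.png')
f=lambda im,x,y,w,h,k:np.clip(cv2.resize(im[y:y+h,x:x+w],None,fx=k,fy=k,interpolation=2).astype(float)*2.5,0,255).astype(np.uint8)
cv2.imwrite('pics/c20.png',f(s,250,120,90,120,5))
print(manip.state()['ee_pos'],manip.state()['force'],manip.state()['width'])
E
```

```text
time: 22.97
ee_pos: [0.5936, -0.0419, 0.1218]
ee_rot: [0.0, 0.866, -0.499, -0.002]
force: [0.7, 0.1, -1.7]
width: 0.0452
[ 0.59455045 -0.04229007  0.12305833] [ 0.81026161  0.15041084 -1.08487654] 0.04481885966586693
```

View pics/c20.png

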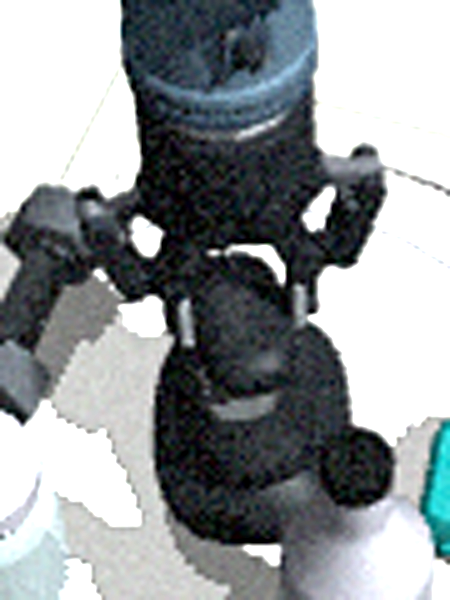

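```bash
python3 -m inch '[{"x":0.03,"y":-0.09,"z":-0.3,"roll":0,"grip":-1},{"x":0,"y":0,"z":-0.2,"roll":0,"grip":-1},{"x":0,"y":0,"z":-0.08,"roll":0,"grip":-1},{"x":0,"y":0,"z":0,"roll":0,"grip":-1},{"x":0,"y":0,"z":0,"roll":0,"grip":-1}]'
```

```text
time: 23.43
ee_pos: [0.5959, -0.0459, 0.106]
ee_rot: [0.0, 0.866, -0.5, -0.0]
force: [0.2, 0.5, -2.4]
width: 0.0448
```

```bash
python3 -m inch '[{"x":-0.01,"y":0.03,"z":-0.1,"roll":0,"grip":-1},{"x":0,"y":0,"z":-0.05,"roll":0,"grip":-1},{"x":0,"y":0,"z":0,"roll":0,"grip":-1}]'; python3 -m inch '[{"x":0,"y":0,"z":-0.05,"roll":0,"grip":-1},{"x":0,"y":0,"z":0,"roll":0,"grip":-1}]';python3 -m inch '[{"x":0,"y":0,"z":-0.04,"roll":0,"grip":-1},{"x":0,"y":0,"z":0,"roll":0,"grip":-1}]'
```

```text
time: 23.68
ee_pos: [0.5954, -0.0449, 0.1014]
ee_rot: [0.0, 0.866, -0.5, -0.0]
force: [-0.3, 0.3, -2.0]
width: 0.0452
time: 23.85
ee_pos: [0.5956, -0.045, 0.1]
ee_rot: [0.0, 0.866, -0.5, -0.0]
force: [-0.8, 0.1, -2.7]
width: 0.0449
time: 24.02
ee_pos: [0.5956, -0.045, 0.0989]
ee_rot: [-0.0, 0.866, -0.5, -0.0]
force: [-1.0, -0.1, -2.9]
width: 0.0453
```

```bash
python3 -m inch '[{"x":0,"y":0,"z":-0.03,"roll":0,"grip":-1},{"x":0,"y":0,"z":0,"roll":0,"grip":-1}]'; python3 -m inch '[{"x":0,"y":0,"z":-0.03,"roll":0,"grip":-1},{"x":0,"y":0,"z":0,"roll":0,"grip":-1}]'
```

```text
time: 24.18
ee_pos: [0.5956, -0.045, 0.098]
ee_rot: [0.0, 0.866, -0.5, -0.0]
force: [-1.1, -0.6, -2.0]
width: 0.0447
time: 24.35
ee_pos: [0.5959, -0.045, 0.0975]
ee_rot: [-0.0, 0.866, -0.5, 0.0]
force: [-1.0, 0.3, 0.9]
width: 0.0451
```

```bash
python3 -m inch '[{"x":0,"y":0,"z":0,"roll":0,"grip":0.1},{"x":0,"y":0,"z":0,"roll":0,"grip":0.2},{"x":0,"y":0,"z":0,"roll":0,"grip":0.4},{"x":0,"y":0,"z":0,"roll":0,"grip":0.6},{"x":0,"y":0,"z":0,"roll":0,"grip":0.6},{"x":0,"y":0,"z":0.4,"roll":0,"grip":0.6},{"x":0,"y":0,"z":0.8,"roll":0,"grip":0.6},{"x":0,"y":0,"z":1,"roll":0,"grip":0.6}]'
python3 -m inch '[{"x":-0.2,"y":0.5,"z":1,"roll":0,"grip":0.6},{"x":-0.5,"y":1,"z":0.3,"roll":0,"grip":0.6},{"x":-0.5,"y":1,"z":0,"roll":0,"grip":0.6},{"x":-0.5,"y":1,"z":0,"roll":0,"grip":0.6},{"x":-0.5,"y":1,"z":0,"roll":0,"grip":0.6},{"x":-0.5,"y":1,"z":0,"roll":0,"grip":0.6},{"x":-0.5,"y":1,"z":0,"roll":0,"grip":0.6},{"x":0,"y":0,"z":0,"roll":0,"grip":0.6}]'
python3 - <<'E'
from h import *
cap('scene','s21.png');s=cv2.imread('pics/s21.png')
cap('top','t21.png');t=cv2.imread('pics/t21.png')
f=lambda im,x,y,w,h,k:np.clip(cv2.resize(im[y:y+h,x:x+w],None,fx=k,fy=k,interpolation=2).astype(float)*2.2,0,255).astype(np.uint8)
cv2.imwrite('pics/c21.png',np.hstack([f(s,220,150,160,140,2.5),f(t,255,125,160,140,2.5)]))
cv2.imwrite('pics/c21b.png',np.hstack([f(s,260,160,70,70,5.7),f(t,300,160,70,70,5.7)]))
E
```

```text
time: 25.02
ee_pos: [0.5941, -0.0446, 0.1625]
ee_rot: [0.001, 0.866, -0.5, -0.002]
force: [-0.5, 0.3, -1.3]
width: 0.0684
time: 25.68
ee_pos: [0.4971, 0.1545, 0.2032]
ee_rot: [-0.001, 0.867, -0.498, -0.001]
force: [0.4, -0.0, -0.7]
width: 0.0684
```

View pics/c21.png

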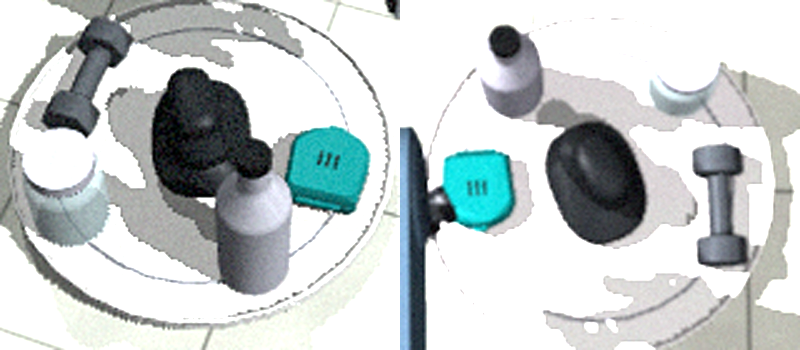

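View pics/c21b.png

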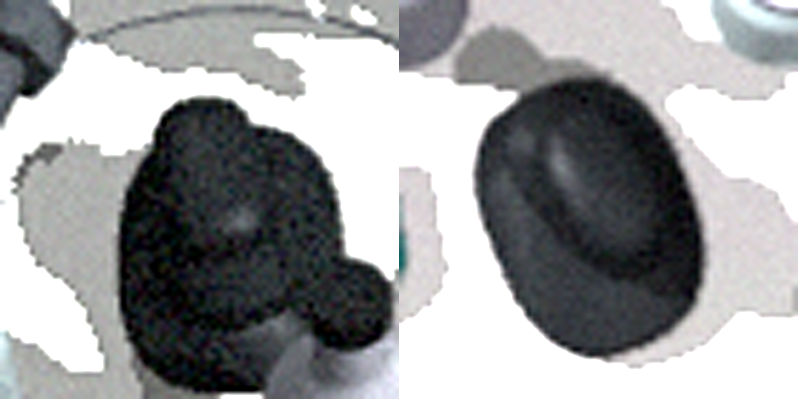

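```bash
python3 -m inch '[{"x":-0.5,"y":1,"z":0,"roll":0,"grip":0.6},{"x":-0.5,"y":1,"z":0,"roll":0,"grip":0.6},{"x":-0.5,"y":1,"z":0,"roll":0,"grip":0.6},{"x":-0.5,"y":1,"z":0,"roll":0,"grip":0.6},{"x":-0.5,"y":1,"z":0,"roll":0,"grip":0.6},{"x":0,"y":0,"z":0,"roll":0,"grip":0.6},{"x":0,"y":0,"z":0,"roll":0,"grip":0.6},{"x":0,"y":0,"z":0,"roll":0,"grip":0.6}]'
python3 - <<'E'
from h import *
cap('scene','s22.png');cap('top','t22.png')
a=cv2.imread('pics/s21.png').astype(int);b=cv2.imread('pics/s22.png').astype(int)
d=np.abs(a-b).mean(2)
print('stack diff',d[165:230,275:305].mean(), 'static pix',d[165:230,275:305].max())
t0=cv2.imread('pics/t0.png');t=cv2.imread('pics/t22.png')
f=lambda im,x,y,w,h,k:np.clip(cv2.resize(im[y:y+h,x:x+w],None,fx=k,fy=k,interpolation=2).astype(float)*1.8,0,255).astype(np.uint8)
cv2.imwrite('pics/c22.png',np.hstack([f(t0,255,125,160,140,2.5),f(t,255,125,160,140,2.5)]))
for nm,(x,y,w,h) in dict(case=(268,180,40,40),bell=(370,178,28,55),bottle=(284,130,32,45),jar=(350,134,36,40)).items():
    A=t0[y:y+h,x:x+w];r=cv2.matchTemplate(t[y-8:y+h+8,x-8:x+w+8],A,cv2.TM_CCOEFF_NORMED);_,v,_,l=cv2.minMaxLoc(r);print(nm,round(v,3),l[0]-8,l[1]-8)
E
```

```text
time: 26.45
ee_pos: [0.4257, 0.2991, 0.2025]
ee_rot: [0.0, 0.866, -0.5, 0.0]
force: [0.5, -0.3, 0.5]
width: 0.0683
stack diff 11.502735042735043 static pix 82.66666666666667
case 0.997 0 0
bell 0.951 0 0
bottle 0.992 0 0
jar 0.997 0 0
```

View pics/c22.png

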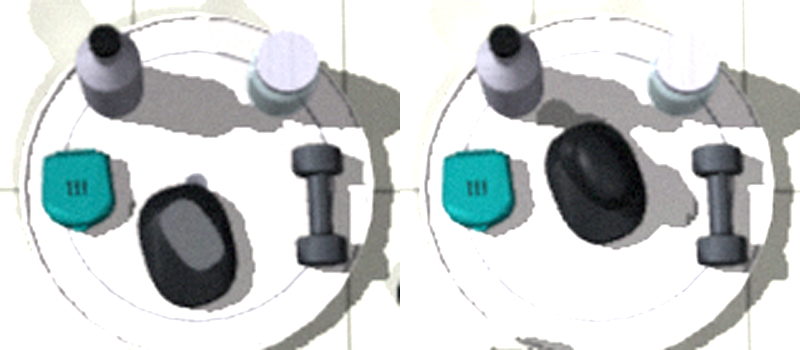

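```bash
python3 - <<'E'
from h import *
s=cv2.imread('pics/s22.png')
f=lambda im,x,y,w,h,k:np.clip(cv2.resize(im[y:y+h,x:x+w],None,fx=k,fy=k,interpolation=2).astype(float)*4,0,255).astype(np.uint8)
t=cv2.imread('pics/t22.png')
cv2.imwrite('pics/c23.png',np.hstack([f(s,260,160,70,70,5.7),f(t,300,160,70,70,5.7)]))
E
```

```text
(no output)
```

View pics/c23.png

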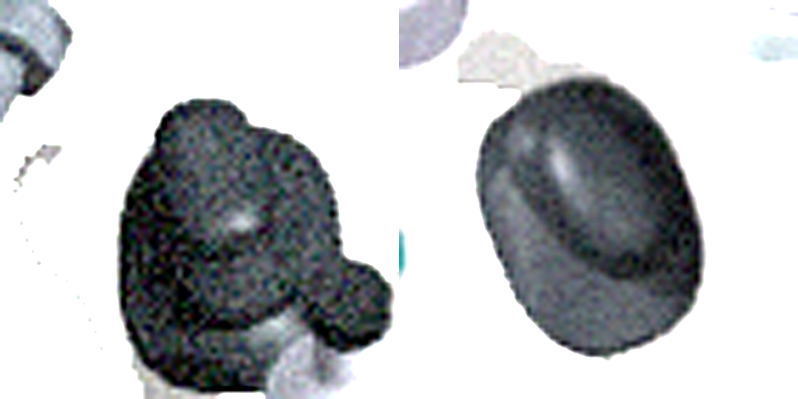

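The three-stone stack stands and looks unchanged between the two looks: in scene the small stone is at about pixel (297,190), and in top it lies centred on the middle stone.

```bash
python3 -c "
from rig import manip
print(manip.hand_in())"
```

```text
the job is handed in; nothing more can be done
None
```

The three-stone stack is built on the turntable in the order asked, and I handed the job in at about 26.5 s.

**What I did:**
- **Big stone:** I pushed it about 70 mm with the half-open fingers. Its oval centre ended about 1 to 3 mm from the middle; the two cameras disagree on the grey dot by about that much.
- **Middle stone:** I set it on the big stone's flat, about 1.5 mm off the aimed spot and along the flat's length.
- **Small stone:** I set it on the middle stone's flat, aimed within 1 mm, with about 3 N at contact.

**Last checks:**
- The stack stood by itself and looked unchanged in two views about 0.75 s apart. A pixel comparison between those views did show differences over the stack. I put that down to the arm's moving shadow, since the outlines looked the same.
- Bottle, jar, case and dumbbell show zero pixel shift from the start picture. The dumbbell's match was the weakest (0.95).
- I judged the small stone's levelness only by eye, because it has no flat to measure.

**What went wrong or disagreed:**
- The first push passed over the big stone without touching it. The open fingertips stand higher than I had taken from `tip_extent`, so I lowered the tool and pushed again.
- I first gripped the small stone too high, so I released it and gripped lower before lifting.
- Both grips closed about 3 mm narrower than the stated widths, but they held.

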